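# Gauge a limestone block between sprung caliper jaws and hold the size with the stop collar

## Robot

A 7-joint arm with a two-finger parallel gripper is mounted at the origin on a cart in front of the work surface, level with it; the furniture and walls round the work are solid. World frame = base frame: x ahead of the robot, y to its left, z up, the work surface at z = 0. Lengths are in m, angles in rad, forces in N, time in s.
With the tool pointing down it reaches from about 0.425 to 0.925 m from the base axis. Payload 6.8 kg.
Tool frame: the origin (TCP) lies on the front face of the gripper's body, between the roots of the fingers; the fingertips stand 73 mm ahead of it and the grasp point (between the pads) lies 54 mm ahead of it; z points along the fingers, x is the direction in which the jaws open and shut, and the axes are right-handed (so a half turn about z gives the same grasp; the last joint's range is limited). The gripper opens to 85 mm and grips with 20 to 120 N. Pads are 22 mm wide; open, the fingers measure 114 mm over their backs; the gripper's body (76 mm by 85 mm) begins 54 mm behind the grasp point. The pads swing forward as they close: fully open they stand 13 mm farther back than shut.
Start: joints at [1.224, 0.477, 0.022, 1.555, -0.011, 1.109, -0.083], TCP at [0.16, -0.656, 0.304] pointing down, gripper open.
Joint ranges: [-2.96, 2.96], [-0.34, 2.1], [-1.41, 1.46], [0.24, 2.44], [-1.37, 4.51], [0.17, 1.92], [-2.96, 2.96]. Speed limits (rad/s): [2.39, 2.39, 3.14, 3.14, 3.14, 3.14, 3.14].

## Interface

Orientations are given as a unit quaternion [w, x, y, z].
In Python, from station import get_obs, read_camera, hand_in gives the robot as it stands. The module is installed in compiled form; this text tells all that it offers.
- The arm moves only by the shell command python3 -m creep 'ROWS' [FORCE]. ROWS is JSON, a list that holds one entry, the list of rows, each a list of 7 numbers: the turn, a rotation vector about the tool's x, y, z in rad, then the shift along the tool's x, y, z in m, then the finger opening in m, from 0 to 0.0854. A call has 1 to 20 rows; each row shifts and turns the pose as measured when the row begins, along the tool's axes as they then stand; what a row does not reach is not made up. A row lasts 1/12 s, in which the tool goes at most 41.7 mm and 7.16 degrees, less where a joint would pass 70% of its speed; a pose out of reach is approached as far as the arm can. A call is refused whole if a number of a shift passes 0.0417 or a number of a turn 0.125, either way. A call with a gripper value outside its range is refused whole. The fingers move at their own pace and stop on an object; FORCE is the grip in N (left out, the last holds). Time passes only in rows, so rows that do not move let the fingers close. It gives the time, the measured TCP pose, the force and the opening at its end, in the units of the state.
- get_obs(): the state, without advancing time (a new reading comes with each control period).
- read_camera(name): name is "side" or "top" or "wrist"; returns a dict with "color" (420x560x3 uint8, red, green, blue), "range_z" (420x560 float32, m along the optical axis (not along the pixel's ray), 0 where there is no reading), "fovy" (degrees; the focal length in pixels is half the picture's height over the tangent of half this angle, whatever the lens; pixels are square), "cx", "cy" (the principal point, pixels), "rvec" (rotation vector, rad) and "tvec" (3), from world to camera coordinates, as OpenCV has them. Camera axes: x right, y down, z forward; pixel columns grow to the right and rows downward; lengths in m; the calibration is good to about 2 mm. A picture is of the moment at which its call begins.
- hand_in(): hands the job in, once; it reports no verdict.
The state is a dict: "t": time; "q": joint angles; "joint_vel": joint speeds; "joint_torque": joint torques, N m; "eef_pos": TCP position; "tool_rot": TCP orientation; "contact_force": force on the tool from outside, world axes, zero at the start; "torque": the same for the moment, N m; "gripper_width": opening from 0.0 (shut) to 1.0 (fully open).
Only numpy, scipy, OpenCV 4.12 (cv2) and the standard library are available. Lean on these libraries where they do the work, as an engineer would, in place of code of your own. Each camera call takes 0.05 s, during which the arm holds its last target.

## Task

Take the length of the small squared limestone block in the bench gauge. Take the wooden wedge out of the jaws and lay it on the bench clear of the gauge, stand the block flat on the bench between the jaws, its longer side along the bar and centred on the sprung pad, then push the sliding jaw up with the stop collar behind it until the jaws pinch the block and the brass button on the sprung plunger stands between its two marks, never bottoming the plunger, and let go so that the collar keeps that setting. Leave the other stones, the bottle and the mug where they are.

Things in the scene. Friction and masses are not known exactly. Their poses are not given: they have to be found in the camera images.
- length_gauge: Bench length gauge, a big slide caliper fixed flat on the bench; place and yaw vary. Origin: on the bench under the bar's axis; y along the 18 mm bar (axis 30 mm up) toward the fixed jaw, z up. Jaws stick out to x = -0.130, 10 to 50 mm high. Base plate 8 mm, x +-0.025, y -0.19 to 0.20; end blocks 46 mm high at y = -0.176, 0.186. Fixed arm y = 0.150 to 0.166; plunger tail to y = 0.207.
- anvil_pad: Sprung contact pad of the fixed jaw, bright steel, 48 x 8 x 30 mm, its front face toward the gauge's -y. Origin: middle of that front face, 30 mm above the bench, at gauge x = -0.078, and gauge y = 0.130 when not pressed.
- anvil_plunger (a joint): How far the sprung pad is pressed in, m: 0 free, 0.014 bottomed. Spring 2 N at 0, plus 0.4 N per mm. The pad's stem passes through the fixed jaw and ends in a 15 mm brass button behind it, 30 mm up; the two dark lines on the strip under the button are where its end face stands at 0.004 and 0.010.
- sliding_jaw: Sliding jaw: carriage on the bar and an arm, 14 mm thick, 40 mm high, dark steel, with a bright 48 x 30 mm contact face toward the gauge's +y. Origin: middle of that face, 30 mm above the bench, opposite the sprung pad.
- jaw_slide (a joint): Travel of the sliding jaw, m: 0 fully open (contact face at gauge y = -0.035, 165 mm from the free pad), growing toward the fixed jaw, 0.145 most. Runs freely (1.5 N), so the spring pushes it back unless the collar holds it.
- jaw_lug (a point): Middle of the rear face (toward gauge -y) of the thumb lug on top of the sliding jaw's carriage: a steel plate 26 mm across, 10 mm thick, 56 to 95 mm above the bench, over the bar.
- jaw_back (a point): Middle of the rear face (toward gauge -y) of the sliding jaw's carriage (44 mm across, top 56 mm above the bench), on the bar's axis, 40 mm behind the jaw's contact face and 12 mm behind the lug's rear face.
- stop_collar: Stop collar on the bar behind the sliding jaw: a steel ring 42 mm across and 16 mm wide (top 51 mm above the bench). Origin: on the bar's axis in its front face, the one toward the sliding jaw. It grips the bar by friction, slides with about 8 N and stays where it is left; pushed up against the carriage's rear face it pushes the jaw along.
- collar_slide (a joint): Travel of the stop collar, m: 0 with its front face at gauge y = -0.124, growing toward the fixed jaw, 0.195 most. Its front face meets the carriage's back when collar_slide = jaw_slide + 0.049; on the block this is at about 0.154 when the pad is just touched. Pushing collar, jaw and block against the spring takes about 15 to 18 N.
- collar_screw (a point): Centre of the collar's upright round brass thumb screw, a knob 22 mm across and 62 to 88 mm above the bench, over the bar in the middle of the ring's width. Push it along the bar; it need not be turned.
- gap_mid (a point): A point of the gauge in the space between the jaws, 75 mm from the free pad's face, 30 mm above the bench. Nearby obstacles: wall shelf overhanging the bench beyond world x = 0.70 (keep wrist and arm below it clear); head of an F-clamp on the bench edge at x = 0.34 to 0.50, y = 0.02, 33 mm high. The bench right of y = -0.06 is 2 mm lower.
- small_block: The block to gauge: the smaller of the two squared limestone blocks, pale, rough edged, 45 x 60 x 55 mm high, 0.2 to 0.45 kg, loose. Origin: centre of its underside; its side faces are turned -0.383 rad about z from the body's own axes (see block_mid, square to the faces).
- block_mid (a point): Centre of the small block, 27.5 mm above its underside, axes square to its faces: x across the 45 mm width, y along the 60 mm length, z up.
- wood_wedge: Plain beech wedge lying between the gauge's jaws, loose, 34 x 110 mm, 26 mm thick at its +y end, 4 mm at the other, 0.05 kg. Origin: centre of its underside; y along its length, x across its 34 mm width (upright parallel sides). The bench left of the gauge is free, about x = 0.46, y = 0.43.
- large_block: Bystander: larger squared limestone block, 60 x 85 x 42 mm high, loose. Origin: centre of its underside. May change places with the small block and the lump.
- rubble_lump: Bystander: irregular broken lump of stone, 63 x 52 x 42 mm, loose. Origin: centre of its underside.
- water_bottle: Bystander: blue water bottle, 74 mm across, 302 mm tall, standing. Origin: centre of its underside.
- yellow_mug: Bystander: yellow mug, 84 mm across (107 mm with its handle), 88 mm tall, standing. Origin: centre of its underside.
Not all that is in view belongs to the job. Leave any black look-alike of the small_block alone.

How it is judged:
By the outcome, as a careful person would: the job done as asked, in the order asked, and still so for the second after the job is handed in, with the robot touching nothing.
It also fails if it takes over 64 s, if anything falls off the work surface, if the arm or the gripper's body presses on something with over 40 N, if the wrist force passes 120 N, or if a joint passes its speed limit or range.

## Working session

There is one attempt and no reset: what is moved stays moved. The work goes in short steps, Python scripts to look and compute and a shell command to move; the robot and the scene stay as the last step left them, time stands still between calls to the robot, and variables do not carry over. Pictures are saved under pics/ and viewed, and the job is handed in when it is done.

```bash
ls; mkdir -p pics
cat > h.py <<'E'
import numpy as np, cv2
from station import get_obs, read_camera
def cam(n):
    c=read_camera(n); R=cv2.Rodrigues(np.array(c['rvec'],float))[0]; t=np.array(c['tvec'],float).ravel()
    f=c['color'].shape[0]/2/np.tan(np.radians(c['fovy'])/2)
    c.update(R=R,t=t,f=f); return c
def save(c,n): cv2.imwrite('pics/'+n+'.png',cv2.cvtColor(c['color'],cv2.COLOR_RGB2BGR))
def plane(c,u,v,z):
    d=c['R'].T@np.array([(u-c['cx'])/c['f'],(v-c['cy'])/c['f'],1.]); o=-c['R'].T@c['t']
    return o+d*(z-o[2])/d[2]
def cloud(c):
    h,w=c['range_z'].shape; v,u=np.mgrid[:h,:w]; z=c['range_z']
    P=np.stack([(u-c['cx'])/c['f']*z,(v-c['cy'])/c['f']*z,z],-1)
    return (P-c['t'])@c['R']
def proj(c,p):
    q=c['R']@np.array(p,float)+c['t']; return q[:2]/q[2]*c['f']+[c['cx'],c['cy']]
E
python3 - <<'E'
from h import *
o=get_obs();print(o)
for n in('side','top','wrist'):
    c=cam(n);save(c,n+'0');print(n,c['fovy'],c['cx'],c['cy'],-c['R'].T@c['t'],c['R'][2])
E
```

```text
pics
{'t': 0.0, 'q': array([ 1.2239009 ,  0.47780289,  0.02234411,  1.55649061, -0.01151696,
        1.10932385, -0.08307418]), 'joint_vel': array([ 2.53450933e-04, -6.95957765e-04, -1.29757170e-04, -1.36144921e-03,
       -8.52927304e-04, -6.12439666e-04, -8.71063426e-05]), 'joint_torque': array([ 6.19904113e-04, -5.96444786e+01,  1.60828080e+00, -2.81194049e+01,
        1.25420574e-02,  9.26449749e-03, -1.49616972e-05]), 'eef_pos': array([ 0.15953876, -0.65537637,  0.30290729]), 'tool_rot': array([-5.33910237e-04,  7.86309686e-01, -6.17831836e-01, -7.83723991e-04]), 'contact_force': array([0.35519365, 0.12230337, 0.11143064]), 'torque': array([0.0357091 , 0.0225492 , 0.00267319]), 'gripper_width': 1.0021452170711274}
side 43.546356257758745 284.37089046408653 201.72655978968123 [0.27726165 1.04938519 1.0999418 ] [ 0.18189279 -0.71900362 -0.67078223]
top 43.403806161740576 277.97423626566496 205.46711550493 [ 0.36181724 -0.05599272  1.46575534] [ 0.14108493 -0.00388526 -0.98998987]
wrist 60.77718144412993 280.98742875394925 206.75179431374303 [ 0.23669    -0.63757935  0.37301138] [-0.30051071 -0.07160629 -0.95108667]
```

View pics/top0.png

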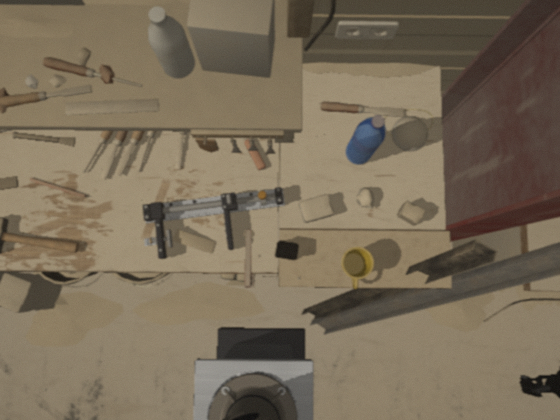

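View pics/side0.png

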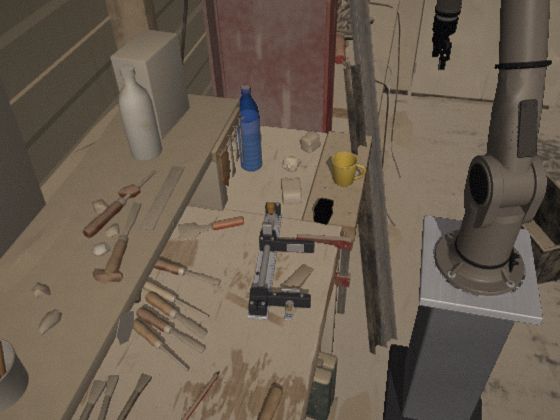

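Run:
```python
from h import *
c=cam('top')
im=cv2.cvtColor(c['color'],cv2.COLOR_RGB2BGR)
a=cv2.resize(im[170:270,130:290],None,fx=5,fy=5,interpolation=cv2.INTER_CUBIC);cv2.imwrite('pics/tg.png',a)
a=cv2.resize(im[170:290,275:455],None,fx=4.4,fy=4.4,interpolation=cv2.INTER_CUBIC);cv2.imwrite('pics/tb.png',a)
P=cloud(c)
for n,(u,v) in dict(large=(316,207),small=(411,212),black=(287,250),lump=(365,198),screw=(262,196),lug=(228,200),wedge=(198,240),fix=(160,245),slj=(229,235),mug=(357,262),bench=(120,200),bott=(365,140)).items(): print(n,P[v,u].round(3),c['range_z'][v,u])
```

```text
large [ 0.561 -0.165  0.044] 1.436159
small [ 0.549 -0.422  0.05 ] 1.4299666
black [ 0.443 -0.087  0.059] 1.4042766
lump [ 0.588 -0.3    0.04 ] 1.4441894
screw [ 0.584 -0.019  0.082] 1.4006759
lug [0.57  0.07  0.095] 1.3863152
wedge [0.471 0.158 0.008] 1.457768
fix [0.453 0.254 0.048] 1.4151785
slj [0.482 0.069 0.051] 1.4170139
mug [ 0.415 -0.281  0.008] 1.4515473
bench [ 0.582  0.382 -0.002] 1.4823004
bott [ 0.698 -0.268  0.235] 1.2668296
```

View pics/tg.png

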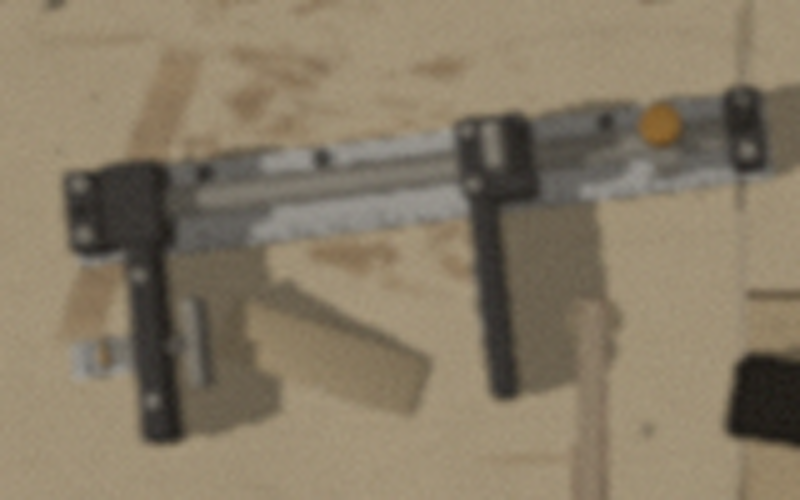

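View pics/tb.png

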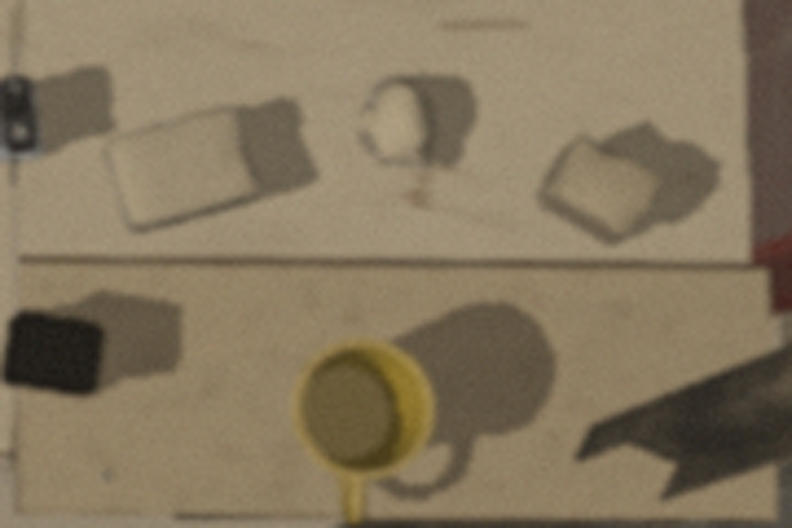

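View pics/wrist0.png

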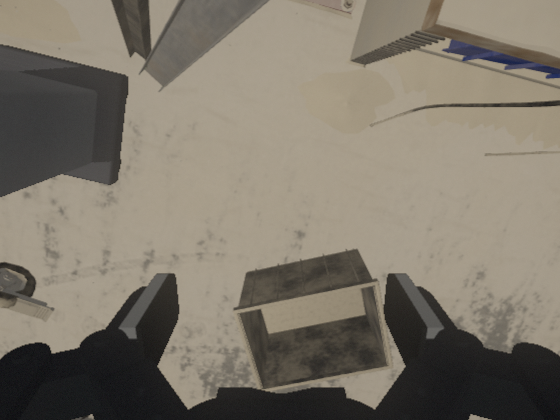

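```bash
cat > m.py <<'E'
from h import *
def rect(P,sel):
    p=P[sel][:,:2].astype(np.float32)
    r=cv2.minAreaRect(p*1000); return np.round(r[0],1),np.round(r[1],1),round(r[2],1),len(p)
E
python3 - <<'E'
from m import *
c=cam('top');P=cloud(c);X,Y,Z=P[...,0],P[...,1],P[...,2]
for u,v in [(330,310),(400,290),(480,255),(540,240),(320,315),(420,265),(480,250),(460,170),(260,350),(240,270)]: print('beam',(u,v),P[v,u].round(3))
# height map
m=cv2.cvtColor(np.clip((Z[170:290,130:290]+.01)*2200,0,255).astype(np.uint8),cv2.COLOR_GRAY2BGR)
cv2.imwrite('pics/hm.png',cv2.resize(m,None,fx=5,fy=5,interpolation=0))
hsv=cv2.cvtColor(c['color'],cv2.COLOR_RGB2HSV)
v,u=np.mgrid[:420,:560]
S=(u>395)&(u<430)&(v>195)&(v<230)
print('small',rect(P,S&(Z>.045)), np.median(Z[S&(Z>.045)]))
L=(u>295)&(u<335)&(v>190)&(v<225); print('large',rect(P,L&(Z>.034)))
W=(u>178)&(u<218)&(v>222)&(v<256); print('wedge',rect(P,W&(Z>.004)))
print('fixarm',rect(P,(u>150)&(u<170)&(v>222)&(v<262)&(Z>.042)))
print('slarm',rect(P,(u>220)&(u<240)&(v>212)&(v<255)&(Z>.042)))
print('lug',rect(P,(u>215)&(u<240)&(v>190)&(v<215)&(Z>.08)))
print('screw',rect(P,(u>250)&(u<272)&(v>180)&(v<210)&(Z>.07)))
print('pad',rect(P,(u>166)&(u<174)&(v>222)&(v<252)&(Z>.03)))
print('end1',rect(P,(u>273)&(u<286)&(v>180)&(v<210)&(Z>.036)))
print('end2',rect(P,(u>140)&(u<151)&(v>198)&(v<225)&(Z>.036)))
E
```

```text
beam (330, 310) [ 0.249 -0.273 -0.648]
beam (400, 290) [ 0.338 -0.428 -0.124]
beam (480, 255) [ 0.426 -0.539  0.22 ]
beam (540, 240) [ 0.485 -0.816 -0.045]
beam (320, 315) [ 0.224 -0.242 -0.741]
beam (420, 265) [ 0.406 -0.438  0.068]
beam (480, 250) [ 0.437 -0.531  0.24 ]
beam (460, 170) [ 0.721 -0.65  -0.203]
beam (260, 350) [ 0.11  -0.003 -0.519]
beam (240, 270) [0.39  0.041 0.004]
small (array([ 450.7, -261. ]), array([ 63.6, 442.3]), 31.6, 337) 0.053100950755851424
large (array([ 494.5, -109.4]), array([ 90. , 271.6]), 49.8, 647)
wedge (array([452.3,  74.6]), array([299.5, 105.8]), 74.7, 561)
fixarm (array([401.3, 123.3]), array([357.3,  85. ]), 64.2, 284)
slarm (array([438.8,  33.6]), array([229.5,  55.5]), 35.7, 209)
lug (array([471.4,  13.4]), array([259. ,  15.7]), 28.9, 43)
screw (array([480.8, -40.4]), array([238.9,  21.8]), 12.7, 68)
pad (array([474.1, 230.4]), array([46.1, 14.7]), 0.1, 63)
end1 (array([488.6, -63.9]), array([253. ,  21.9]), 1.4, 126)
end2 (array([448.2, 133.8]), array([414.3,  47.4]), 59.0, 140)
```

View pics/hm.png

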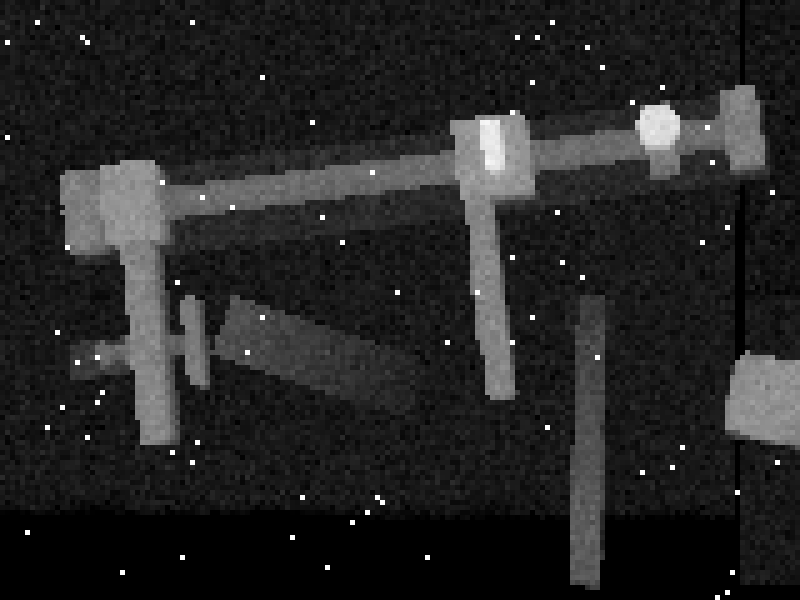

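```bash
cat > s.py <<'E'
from m import *
c=cam('top');P=cloud(c);X,Y,Z=P[...,0],P[...,1],P[...,2];ok=(c['range_z']>.3)
v,u=np.mgrid[:420,:560]
def R(n,b,zl,zh=.3):
    s=ok&(u>b[0])&(u<b[1])&(v>b[2])&(v<b[3])&(Z>zl)&(Z<zh); r=rect(P,s); print(n,r,np.median(Z[s]).round(4),P[s][:,:2].mean(0).round(4)); return P[s]
E
python3 - <<'E'
from s import *
R('small',(395,430,195,230),.035)
R('large',(295,335,190,225),.03)
R('black',(274,300,235,262),.04)
R('wedge',(172,218,222,256),.005,.03)
R('fixarm',(150,170,222,260),.042)
R('slarm',(220,240,212,253),.042)
R('lug',(215,240,190,215),.08)
R('screw',(250,272,180,210),.07)
R('pad',(165,174,222,252),.035)
R('end1',(272,286,180,210),.036)
R('end2',(140,151,198,225),.036)
R('car',(215,240,190,210),.05)
s=ok&(Z>.1)&(u>390)&(v>190)&(Z<1); 
for lo in np.arange(-.1,.9,.1):
  q=P[ok&(Z>lo)&(Z<lo+.1)&(u>300)&(v>225)&((X<.35)|(Y<-.42))]
  if len(q): print('h',lo.round(2),len(q),q.min(0).round(3),q.max(0).round(3))
E
python3 - <<'E'
from h import *
c=cam('side');im=cv2.cvtColor(c['color'],cv2.COLOR_RGB2BGR)
cv2.imwrite('pics/sg.png',cv2.resize(im[120:330,190:400],None,fx=2.8,fy=2.8,interpolation=cv2.INTER_CUBIC))
E
```

```text
small (array([ 549.9, -423.8]), array([60.3, 45.8]), 58.6, 370) 0.0528 [ 0.549  -0.4219]
large (array([ 561.1, -165.1]), array([60.3, 85.3]), 17.0, 664) 0.0403 [ 0.5601 -0.1645]
black (array([444.4, -84.6]), array([58.5, 44.4]), 81.1, 354) 0.0544 [ 0.4438 -0.0846]
wedge (array([473.9, 167.3]), array([ 88.7, 123. ]), 0.5, 573) 0.0141 [0.4692 0.1715]
fixarm (array([465.9, 249.1]), array([94.4, 38.6]), 1.3, 269) 0.0496 [0.4674 0.2533]
slarm (array([493.5,  74.5]), array([99.4, 16. ]), 8.2, 210) 0.0503 [0.4927 0.0737]
lug (array([574.7,  70.6]), array([25.4,  9.6]), 10.0, 41) 0.0937 [0.5745 0.0704]
screw (array([586.8, -16. ]), array([22. , 20.4]), 87.8, 64) 0.088 [ 0.5861 -0.0169]
pad (array([473.8, 235.2]), array([46.8, 11.4]), 9.5, 65) 0.0446 [0.4742 0.234 ]
end1 (array([593.4, -59.6]), array([43.7, 24.6]), 4.0, 131) 0.0466 [ 0.5925 -0.0605]
end2 (array([543.3, 294.7]), array([44.5, 26.2]), 5.0, 139) 0.0469 [0.5437 0.2949]
car (array([574.4,  74. ]), array([44.7, 40.4]), 8.6, 242) 0.0583 [0.573  0.0728]
h -0.1 3230 [-0.001 -0.876 -0.1  ] [ 0.53  -0.128 -0.   ]
h 0.0 3049 [-0.001 -0.68   0.   ] [ 0.517 -0.127  0.1  ]
h 0.1 1793 [ 0.357 -0.723  0.1  ] [ 0.444 -0.441  0.2  ]
h 0.2 1339 [ 0.132 -0.727  0.2  ] [ 0.458 -0.473  0.3  ]
h 0.3 675 [ 0.131 -0.638  0.3  ] [ 0.188 -0.578  0.391]
```

View pics/sg.png

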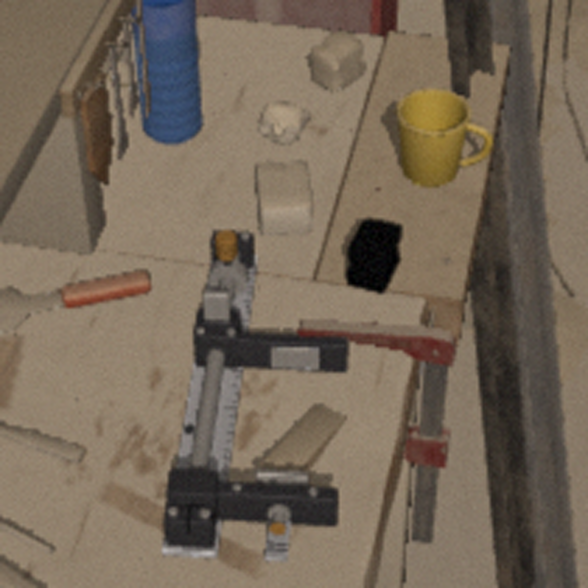

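Candidates for the block are the pale block at top (316,207), measured 60x85 mm (the large block), the pale block at (411,212), measured 60x46 mm and 53 mm up, and a black one at (287,250), the look-alike. The enlarged crop confirms the pale one at (411,212): it is pale, squared and 45x60 mm. The gauge's sprung jaw is on the left, its wedge at (194,241), and the collar knob is at (262,196).

I'll refine the wedge and lift off.

```bash
cat >> h.py <<'E'
G0=np.array([.5693,.1129]);GY=.1414
gx=np.array([np.cos(GY),np.sin(GY)]);gy=np.array([-np.sin(GY),np.cos(GY)])
def g2w(x,y): return G0+x*gx+y*gy
def w2g(p): d=np.array(p)[:2]-G0; return np.array([d@gx,d@gy])
def go(target=None,phi=None):
    from scipy.spatial.transform import Rotation as Ro
    o=get_obs(); q=o['tool_rot']; M=Ro.from_quat([q[1],q[2],q[3],q[0]]).as_matrix()
    print('t',round(o['t'],2),'pos',o['eef_pos'].round(4),'phi',np.degrees(np.arctan2(M[1,0],M[0,0])).round(2),'tz',M[:,2].round(3),'F',o['contact_force'].round(1),'w',round(o['gripper_width'],3),'q',o['q'].round(2))
    if target is not None: print('shift tool',(M.T@(np.array(target)-o['eef_pos'])).round(4))
    if phi is not None:
        T=np.column_stack([[np.cos(phi),np.sin(phi),0],[np.sin(phi),-np.cos(phi),0],[0,0,-1]])
        print('rotvec',Ro.from_matrix(M.T@T).as_rotvec().round(4))
E
python3 - <<'E'
from s import *
m=(ok&(u>172)&(u<216)&(v>224)&(v<256)&(Z>.0075)&(Z<.03)&(Y<.222)).astype(np.uint8)
n,l,st,_=cv2.connectedComponentsWithStats(m); k=1+np.argmax(st[1:,4])
p=P[l==k]; r=cv2.minAreaRect((p[:,:2]*1000).astype(np.float32)); print(r,len(p)); print(cv2.boxPoints(r).round(0))
# height fit
A=np.c_[p[:,0],p[:,1],np.ones(len(p))];g=np.linalg.lstsq(A,p[:,2],rcond=None)[0];print(g,np.hypot(g[0],g[1]),np.degrees(np.arctan2(g[1],g[0])))
print(w2g(p.mean(0)),p.mean(0))
E
python3 -m creep '[[[0,0,-0.125,0,0,-0.02,0.0854],[0,0,-0.125,0,0,-0.02,0.0854],[0,0,-0.125,0,0,-0.02,0.0854],[0,0,-0.125,0,0,-0.02,0.0854],[0,0,-0.125,0,0,-0.02,0.0854],[0,0,-0.125,0,0,-0.02,0.0854],[0,0,-0.125,0,0,-0.02,0.0854],[0,0,-0.125,0,0,-0.02,0.0854]]]'
python3 -c "
from h import *
go([.44,-.38,.44],-.32)"
```

```text
((468.22088623046875, 168.33316040039062), (111.13954162597656, 35.72159957885742), 72.34415435791016) 429
[[434. 121.]
 [468. 110.]
 [502. 216.]
 [468. 227.]]
[ 0.03728817  0.16870788 -0.02981876] 0.1727795058354448 77.5367350632905
[-0.09008669  0.07612947] [0.46938354 0.17557382 0.01730438]
t: 1.07
eef_pos: [0.1593, -0.6537, 0.4637]
tool_rot: [-0.006, 0.987, -0.162, -0.004]
contact_force: [0.4, 0.1, -0.8]
gripper_width: 1.001
t 1.07 pos [ 0.1593 -0.6537  0.4637] phi -18.69 tz [-0.005  0.012 -1.   ] F [ 0.4  0.1 -0.8] w 1.001 q [ 1.35  0.4  -0.16  1.32  0.06  1.44  0.86]
shift tool [ 0.1784 -0.349   0.0256]
rotvec [-0.0101  0.0088 -0.0062]
```

```bash
python3 -m creep '[[[0,0,0,0.02,-0.039,0,0.0854],[0,0,0,0.02,-0.039,0,0.0854],[0,0,0,0.02,-0.039,0,0.0854],[0,0,0,0.02,-0.039,0,0.0854],[0,0,0,0.02,-0.039,0,0.0854],[0,0,0,0.02,-0.039,0,0.0854],[0,0,0,0.02,-0.039,0,0.0854],[0,0,0,0.02,-0.039,0,0.0854],[0,0,0,0.02,-0.039,0,0.0854]]]'
python3 -c "
from h import *
go([.471,.178,.25],-.309)"
```

```text
t: 1.82
eef_pos: [0.4239, -0.3954, 0.4694]
tool_rot: [0.002, 0.985, -0.17, -0.002]
contact_force: [1.1, -0.7, -0.4]
gripper_width: 1.001
t 1.82 pos [ 0.4239 -0.3954  0.4694] phi -19.54 tz [-0.005 -0.004 -1.   ] F [ 1.1 -0.7 -0.4] w 1.001 q [ 0.92  0.23 -0.35  1.54  0.09  1.39  0.23]
shift tool [-0.1465 -0.5573  0.2169]
rotvec [ 0.0053  0.0037 -0.032 ]
```

```bash
python3 -m creep '[[[0,0,-0.002,-0.01,-0.04,0.012,0.0854],[0,0,-0.002,-0.01,-0.04,0.012,0.0854],[0,0,-0.002,-0.01,-0.04,0.012,0.0854],[0,0,-0.002,-0.01,-0.04,0.012,0.0854],[0,0,-0.002,-0.01,-0.04,0.012,0.0854],[0,0,-0.002,-0.01,-0.04,0.012,0.0854],[0,0,-0.002,-0.01,-0.04,0.012,0.0854],[0,0,-0.002,-0.01,-0.04,0.012,0.0854],[0,0,-0.002,-0.01,-0.04,0.012,0.0854],[0,0,-0.002,-0.01,-0.04,0.012,0.0854],[0,0,-0.002,-0.01,-0.04,0.012,0.0854],[0,0,-0.002,-0.01,-0.04,0.012,0.0854],[0,0,-0.002,-0.01,-0.04,0.012,0.0854],[0,0,-0.002,-0.01,-0.04,0.012,0.0854]]]'
python3 -c "
from h import *
go([.471,.178,.12],-.309)"
```

```text
t: 2.98
eef_pos: [0.4704, 0.163, 0.3079]
tool_rot: [0.005, 0.988, -0.155, 0.007]
contact_force: [0.7, -0.8, 0.3]
gripper_width: 1.005
t 2.98 pos [0.4704 0.163  0.3079] phi -17.83 tz [ 0.013 -0.011 -1.   ] F [ 0.7 -0.8  0.3] w 1.005 q [ 0.2   0.26 -0.77  1.93  0.23  1.03 -0.99]
shift tool [-0.007  -0.0157  0.1877]
rotvec [ 0.0068 -0.0158 -0.0023]
```

```bash
python3 -m creep '[[[0.006,-0.015,-0.002,-0.004,-0.009,0.035,0.06],[0,0,0,-0.003,-0.007,0.035,0.06],[0,0,0,0,0,0.035,0.06],[0,0,0,0,0,0.035,0.06],[0,0,0,0,0,0.035,0.06],[0,0,0,0,0,0.015,0.06],[0,0,0,0,0,0,0.06]]]'
python3 - <<'E'
from h import *
go([.471,.178,.078],-.309)
c=cam('wrist');save(c,'w1')
E
```

```text
t: 3.57
eef_pos: [0.4699, 0.1961, 0.1118]
tool_rot: [-0.005, 0.989, -0.146, 0.003]
contact_force: [-0.3, -0.1, 0.4]
gripper_width: 0.703
t 3.57 pos [0.4699 0.1961 0.1118] phi -16.8 tz [ 0.007  0.01  -1.   ] F [-0.3 -0.1  0.4] w 0.703 q [-0.02  0.56 -0.62  2.06  0.52  0.66 -1.28]
shift tool [0.0061 0.0174 0.0336]
rotvec [-0.0114 -0.0037  0.0157]
```

View pics/w1.png

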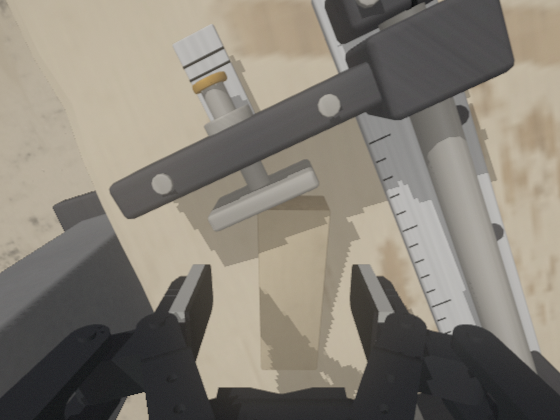

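```bash
python3 -m creep '[[[-0.01,-0.004,0.015,0.006,0.015,0.008,0.06],[0,0,0,0,0.002,0.012,0.06],[0,0,0,0,0,0.008,0.06],[0,0,0,0,0,0,0.06]]]'
python3 - <<'E'
from h import *
go([.471,.178,.078],-.309)
c=cam('wrist');save(c,'w2')
E
```

```text
t: 3.95
eef_pos: [0.4743, 0.1772, 0.0869]
tool_rot: [-0.002, 0.988, -0.155, 0.004]
contact_force: [-0.7, 0.3, 0.2]
gripper_width: 0.7
t 3.95 pos [0.4743 0.1772 0.0869] phi -17.87 tz [ 0.008  0.003 -1.   ] F [-0.7  0.3  0.2] w 0.7 q [-0.02  0.6  -0.58  2.08  0.57  0.61 -1.3 ]
shift tool [-0.0035  0.0003  0.0088]
rotvec [-0.0051 -0.0065 -0.0029]
```

View pics/w2.png

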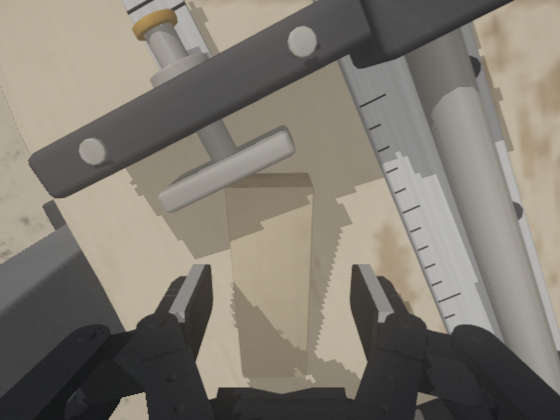

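```bash
python3 -m creep '[[[-0.005,-0.006,0,-0.003,0,0.008,0.06],[0,0,0,0,0,0.003,0.03],[0,0,0,0,0,0,0.025],[0,0,0,0,0,0,0.025],[0,0,0,0,0,0,0.025],[0,0,0,0,0,0,0.025],[0,0,0,0,0,0,0.025]]]' 40
python3 - <<'E'
from h import *
go([.471,.178,.078],-.309)
c=cam('wrist');save(c,'w3')
E
```

```text
t: 4.58
eef_pos: [0.4727, 0.1803, 0.0776]
tool_rot: [-0.001, 0.988, -0.155, 0.002]
contact_force: [0.4, -0.6, -1.0]
gripper_width: 0.384
t 4.58 pos [0.4727 0.1803 0.0776] phi -17.79 tz [ 0.004  0.002 -1.   ] F [ 0.4 -0.6 -1. ] w 0.384 q [-0.03  0.61 -0.57  2.08  0.58  0.6  -1.32]
shift tool [-0.0009  0.0027 -0.0004]
rotvec [-0.0031 -0.0035 -0.0015]
```

View pics/w3.png

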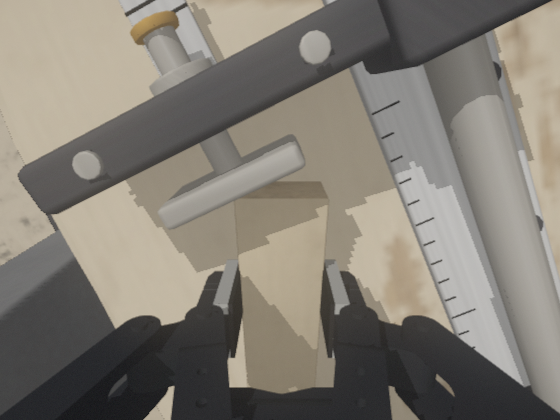

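```bash
python3 -m creep '[[[0,0,0,0,0,-0.006,0.025],[0,0,0,0,0.003,-0.01,0.025],[0,0,0,0,0.002,-0.015,0.025],[0,0,0,0,0,-0.025,0.025],[0,0,0,0,0,-0.035,0.025],[0,0,0,0,0,-0.035,0.025]]]'
python3 - <<'E'
from h import *
go([.47,.43,.19],-.309)
c=cam('wrist');save(c,'w4')
E
```

```text
t: 5.13
eef_pos: [0.4661, 0.1729, 0.2045]
tool_rot: [0.002, 0.988, -0.153, -0.005]
contact_force: [1.5, -0.1, -0.6]
gripper_width: 0.384
t 5.13 pos [0.4661 0.1729 0.2045] phi -17.66 tz [-0.01  -0.002 -1.   ] F [ 1.5 -0.1 -0.6] w 0.384 q [ 0.12  0.41 -0.73  2.02  0.36  0.85 -1.12]
shift tool [-0.0742 -0.2462  0.0138]
rotvec [0.0053 0.0088 0.0008]
```

View pics/w4.png

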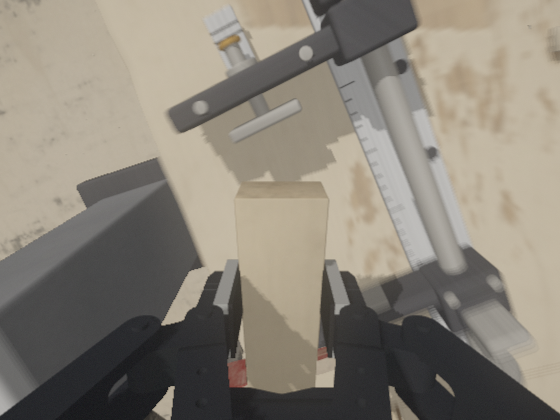

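```bash
python3 -m creep '[[[0,0,0,-0.012,-0.038,0,0.025],[0,0,0,-0.012,-0.038,0,0.025],[0,0,0,-0.012,-0.038,0,0.025],[0,0,0,-0.012,-0.038,0,0.025],[0,0,0,-0.012,-0.038,0,0.025],[0,0,0,-0.010,-0.03,0.01,0.025],[0,0,0,0,0,0.02,0.025],[0,0,0,0,0,0.02,0.025]]]'
python3 - <<'E'
from h import *
go([.47,.41,.09],-.309)
c=cam('wrist');save(c,'w5')
E
```

```text
t: 5.85
eef_pos: [0.4755, 0.4132, 0.1763]
tool_rot: [-0.006, 0.987, -0.16, 0.008]
contact_force: [0.3, -1.6, -0.8]
gripper_width: 0.388
t 5.85 pos [0.4755 0.4132 0.1763] phi -18.4 tz [ 0.018  0.01  -1.   ] F [ 0.3 -1.6 -0.8] w 0.388 q [-0.33  0.63 -0.67  1.75  0.49  0.91 -1.53]
shift tool [-0.0054  0.0061  0.0861]
rotvec [-0.0152 -0.0137 -0.0121]
```

View pics/w5.png

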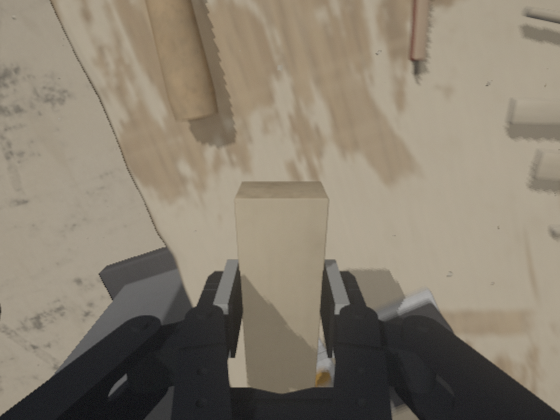

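```bash
python3 -m creep '[[[-0.015,-0.014,-0.012,-0.003,0,0.03,0.025],[0,0,0,0,0,0.03,0.025],[0,0,0,0,0,0.02,0.025],[0,0,0,0,0,0.01,0.025],[0,0,0,0,0,0.0,0.025]]]'
python3 - <<'E'
from h import *
go([.47,.41,.0785],-.309)
E
```

```text
t: 6.32
eef_pos: [0.4719, 0.4123, 0.0837]
tool_rot: [0.001, 0.988, -0.153, -0.002]
contact_force: [-0.8, -1.5, -0.0]
gripper_width: 0.39
t 6.32 pos [0.4719 0.4123 0.0837] phi -17.65 tz [-0.004 -0.002 -1.   ] F [-0.8 -1.5 -0. ] w 0.39 q [-0.38  0.75 -0.61  1.78  0.58  0.8  -1.59]
shift tool [-0.0011  0.0028  0.0053]
rotvec [0.0031 0.0033 0.001 ]
```

```bash
python3 -m creep '[[[0,0,0,0,0,0.005,0.025],[0,0,0,0,0,0.001,0.025],[0,0,0,0,0,0,0.05],[0,0,0,0,0,0,0.055],[0,0,0,0,0,0,0.055],[0,0,0,0,0,-0.005,0.055],[0,0,0,0,0,-0.02,0.055],[0,0,0,0,0,-0.03,0.055],[0,0,0,0,0,-0.041,0.06],[0,0,0,0,0,-0.041,0.06],[0,0,0,0,0,-0.041,0.06]]]'
python3 - <<'E'
from h import *
go([.47,-.1,.40],-.548)
c=cam('top');save(c,'t1')
c=cam('wrist');save(c,'w6')
E
```

```text
t: 7.23
eef_pos: [0.4715, 0.4096, 0.2616]
tool_rot: [0.004, 0.988, -0.154, -0.004]
contact_force: [0.3, 1.3, -0.5]
gripper_width: 0.701
t 7.23 pos [0.4715 0.4096 0.2616] phi -17.67 tz [-0.01  -0.007 -1.   ] F [ 0.3  1.3 -0.5] w 0.701 q [-0.29  0.54 -0.73  1.68  0.4   1.09 -1.45]
shift tool [ 0.1522  0.4874 -0.1346]
rotvec [0.0108 0.0058 0.2397]
```

View pics/w6.png

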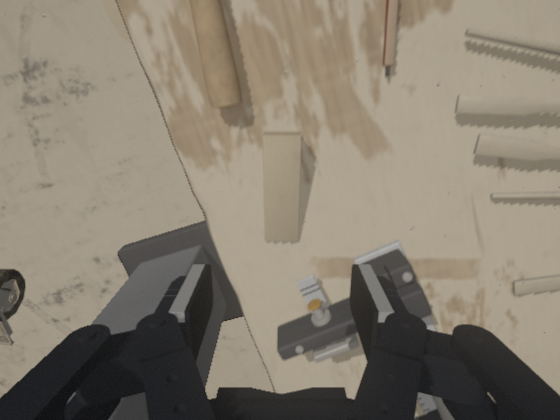

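View pics/t1.png

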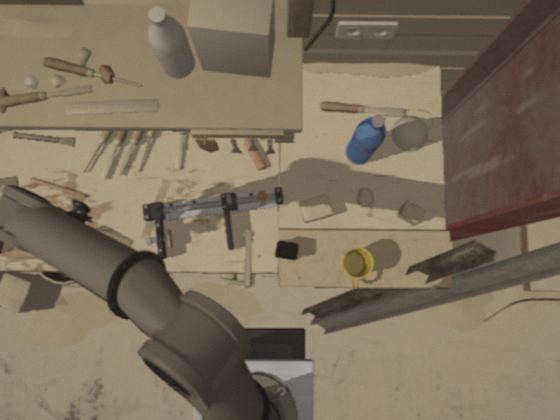

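```bash
python3 -m creep '[[[0,0,0.04,0.012,0.037,-0.02,0.08],[0,0,0.04,0.012,0.037,-0.02,0.08],[0,0,0.04,0.012,0.037,-0.02,0.08],[0,0,0.04,0.012,0.037,-0.02,0.08],[0,0,0.04,0.012,0.037,-0.02,0.08],[0,0,0.03,0.012,0.037,-0.02,0.08],[0,0,0,0.015,0.037,-0.01,0.08],[0,0,0,0.015,0.037,0,0.08],[0,0,0,0.015,0.037,0,0.08],[0,0,0,0.015,0.037,0,0.08],[0,0,0,0.015,0.037,0,0.08],[0,0,0,0.015,0.037,0,0.08]]]'
python3 - <<'E'
from s import *
go([.55,-.424,.30],-.548)
q=ok&(np.hypot(X-.55,Y+.424)<.22)&(Z>.06)
B=P[q]
for a in np.arange(-.2,.2,.04):
    k=B[(B[:,1]+.424>a)&(B[:,1]+.424<=a+.04)]
    if len(k): print(round(a,2),len(k),k.min(0).round(3),k.max(0).round(3))
R('small',(395,430,195,230),.035)
E
```

```text
t: 8.33
eef_pos: [0.41, -0.0478, 0.3975]
tool_rot: [-0.006, 0.965, -0.262, 0.006]
contact_force: [0.7, 0.1, -0.5]
gripper_width: 0.932
t 8.38 pos [ 0.4085 -0.0561  0.3969] phi -31.0 tz [ 0.013  0.005 -1.   ] F [-2.7 -7.1 -0.6] w 0.938 q [ 0.51 -0.04 -0.5   1.99 -0.02  1.17 -0.52]
shift tool [0.31   0.2436 0.0968]
rotvec [-0.0113 -0.0087  0.007 ]
-0.2 410 [ 0.52  -0.624  0.072] [ 0.522 -0.584  0.495]
-0.16 784 [ 0.409 -0.584  0.061] [ 0.534 -0.544  0.52 ]
-0.12 671 [ 0.385 -0.544  0.096] [ 0.458 -0.504  0.275]
-0.08 582 [ 0.37  -0.504  0.06 ] [ 0.456 -0.464  0.281]
-0.04 188 [ 0.393 -0.464  0.06 ] [ 0.556 -0.43   0.174]
0.0 1 [ 0.551 -0.417  0.06 ] [ 0.551 -0.417  0.06 ]
0.08 97 [ 0.391 -0.319  0.064] [ 0.735 -0.304  0.257]
0.12 669 [ 0.378 -0.304  0.061] [ 0.729 -0.264  0.306]
0.16 53 [ 0.435 -0.264  0.061] [ 0.699 -0.237  0.232]
small (array([ 550.7, -423.3]), array([59.9, 46. ]), 57.3, 368) 0.0524 [ 0.549  -0.4221]
```

```bash
python3 -m creep '[[[0,0,0.0,0.032,0.025,0.0,0.08],[0,0,0.0,0.032,0.025,0.0,0.08],[0,0,0.0,0.032,0.025,0.0,0.08],[0,0,0.0,0.032,0.025,0.0,0.08],[0,0,0.0,0.032,0.025,0.0,0.08],[0,0,0.0,0.032,0.025,0.0,0.08],[0,0,0.0,0.032,0.025,0.0,0.08],[0,0,0.0,0.032,0.025,0.0,0.08],[0,0,0.0,0.018,0.014,0.0,0.08],[0,0,0.0,0,0,0.0,0.08]]]'
python3 - <<'E'
from h import *
go([.55,-.4235,.20],-.5585)
c=cam('wrist');save(c,'w7')
c=cam('side');save(c,'s7')
E
```

```text
t: 9.22
eef_pos: [0.5325, -0.3866, 0.4009]
tool_rot: [-0.001, 0.963, -0.268, 0.01]
contact_force: [-1.0, 0.1, -1.4]
gripper_width: 0.932
t 9.22 pos [ 0.5325 -0.3866  0.4009] phi -31.06 tz [ 0.019 -0.004 -1.   ] F [-1.   0.1 -1.4] w 0.932 q [ 0.73  0.39 -0.27  1.47  0.1   1.27 -0.09]
shift tool [0.0304 0.0239 0.2013]
rotvec [-0.0067 -0.0182  0.0165]
```

View pics/w7.png

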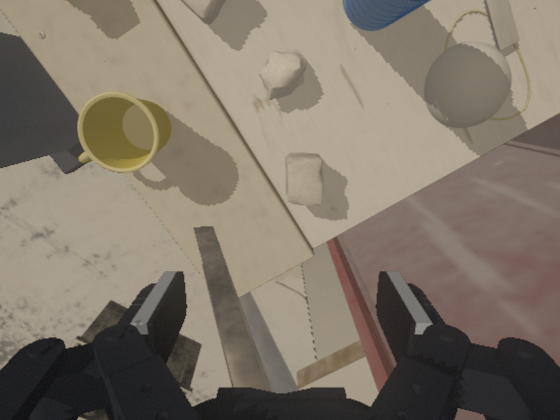

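View pics/s7.png

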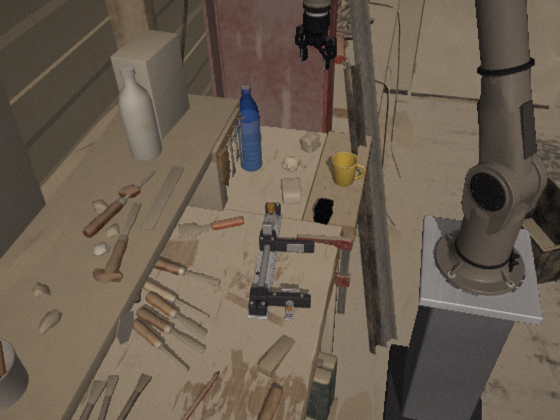

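```bash
cat > wb.py <<'E'
from m import *
def wr(box,zl,zh,ret=False):
    c=cam('wrist');P=cloud(c);Z=P[...,2];v,u=np.mgrid[:420,:560]
    m=((c['range_z']>.05)&(u>box[0])&(u<box[1])&(v>box[2])&(v<box[3])&(Z>zl)&(Z<zh)).astype(np.uint8)
    m=cv2.morphologyEx(m,cv2.MORPH_OPEN,np.ones((3,3)))
    n,l,st,_=cv2.connectedComponentsWithStats(m);k=1+np.argmax(st[1:,4]);print(rect(P,l==k),np.median(Z[l==k]))
    return c,P,l==k
E
python3 - <<'E'
from wb import *
wr((265,345,135,225),.04,.07)
E
python3 -m creep '[[[-0.006,-0.018,0.016,0.030,0.024,0.02,0.08],[0,0,0.0,0,0,0.035,0.08],[0,0,0.0,0,0,0.035,0.08],[0,0,0.0,0,0,0.035,0.08],[0,0,0.0,0,0,0.03,0.08],[0,0,0.0,0,0,0.0,0.08]]]'
python3 - <<'E'
from wb import *
go([.55,-.4235,.10],-.5585)
c,P,_=wr((200,360,100,350),.04,.07)
save(c,'w8')
E
```

```text
(array([ 550.4, -424.9]), array([58.2, 44.5]), 61.0, 1650) 0.05190170482749518
t: 9.87
eef_pos: [0.5514, -0.4036, 0.2501]
tool_rot: [-0.003, 0.964, -0.266, 0.005]
contact_force: [-1.3, 1.0, -0.3]
gripper_width: 0.937
t 9.87 pos [ 0.5514 -0.4036  0.2501] phi -30.82 tz [ 0.011  0.002 -1.   ] F [-1.3  1.  -0.3] w 0.937 q [ 0.72  0.55 -0.26  1.57  0.15  1.03 -0.11]
shift tool [0.0077 0.019  0.15  ]
rotvec [-0.008  -0.0085  0.0206]
(array([ 550.4, -425.3]), array([59.3, 44.7]), 60.6, 3699) 0.05204601650755826
```

View pics/w8.png

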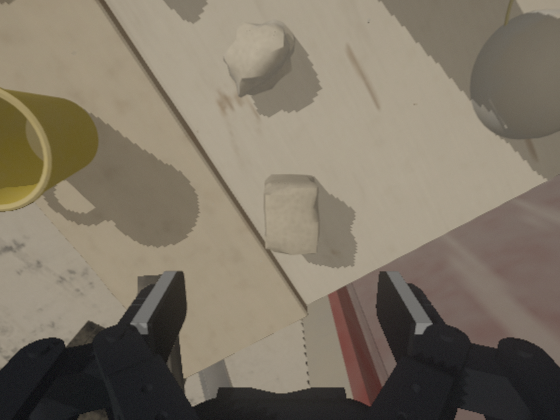

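```bash
python3 -m creep '[[[-0.008,-0.0085,-0.012,0.008,0.020,0.02,0.08],[0,0,0.0,0,0,0.035,0.08],[0,0,0.0,0,0,0.03,0.08],[0,0,0.0,0,0,0.015,0.08],[0,0,0.0,0,0,0.0,0.08]]]'
python3 - <<'E'
from wb import *
go([.5505,-.4248,.082],-.524)
c,P,_=wr((200,360,100,400),.04,.07)
save(c,'w9')
E
```

```text
t: 10.33
eef_pos: [0.5589, -0.4232, 0.1684]
tool_rot: [0.003, 0.967, -0.256, 0.013]
contact_force: [-1.5, 0.5, -0.1]
gripper_width: 0.94
t 10.33 pos [ 0.5589 -0.4232  0.1684] phi -29.65 tz [ 0.023 -0.012 -1.   ] F [-1.5  0.5 -0.1] w 0.94 q [ 0.72  0.66 -0.24  1.6   0.19  0.89 -0.1 ]
shift tool [-0.0087  0.0057  0.0862]
rotvec [-0.0012 -0.0258  0.0066]
(array([ 550.6, -425.5]), array([59.2, 44.6]), 59.9, 7065) 0.05208986625025527
```

View pics/w9.png

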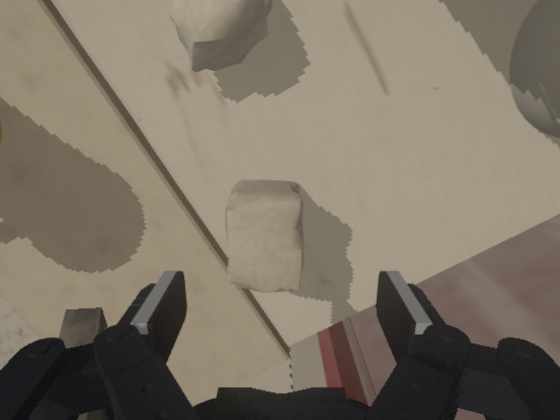

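Aligned; the block is centred at (.5506,-.4255), 60°.

```bash
python3 -m creep '[[[-0.001,-0.026,0.006,-0.009,0.006,0.01,0.08],[0,0,0.0,0,0,0.025,0.08],[0,0,0.0,0,0,0.02,0.08],[0,0,0.0,0,0,0.012,0.08],[0,0,0.0,0,0,0.0,0.08]]]'
python3 - <<'E'
from wb import *
go([.5506,-.4255,.082],-.524)
E
```

```text
t: 10.8
eef_pos: [0.5538, -0.4273, 0.1151]
tool_rot: [0.003, 0.966, -0.259, 0.008]
contact_force: [-0.5, 0.4, 0.0]
gripper_width: 0.939
t 10.8 pos [ 0.5538 -0.4273  0.1151] phi -30.01 tz [ 0.014 -0.01  -1.   ] F [-0.5  0.4  0. ] w 0.939 q [ 0.72  0.72 -0.22  1.62  0.21  0.81 -0.11]
shift tool [-0.0043 -0.      0.0331]
rotvec [ 0.0017 -0.0169  0.0003]
```

```bash
python3 -m creep '[[[0.001,-0.017,0,-0.004,0.0,0.015,0.08],[0,0,0.0,0,0,0.012,0.08],[0,0,0.0,0,0,0.006,0.08],[0,0,0.0,0,0,0.0,0.08]]]'
python3 - <<'E'
from wb import *
go([.5506,-.4255,.082],-.524)
c=cam('wrist');save(c,'w10')
E
```

```text
t: 11.13
eef_pos: [0.5517, -0.4267, 0.0837]
tool_rot: [0.001, 0.966, -0.259, 0.001]
contact_force: [-0.1, -0.4, -1.3]
gripper_width: 0.938
t 11.13 pos [ 0.5517 -0.4267  0.0837] phi -30.05 tz [ 0.002 -0.003 -1.   ] F [-0.1 -0.4 -1.3] w 0.938 q [ 0.72  0.76 -0.22  1.62  0.21  0.78 -0.12]
shift tool [-0.0015 -0.0005  0.0017]
rotvec [ 0.0013 -0.0029 -0.0005]
```

View pics/w10.png

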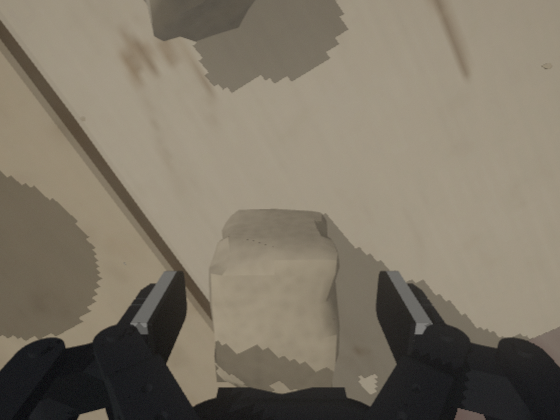

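```bash
python3 -m creep '[[[0,0,0,-0.0015,0,0.001,0.06],[0,0,0.0,0,0,0,0.035],[0,0,0.0,0,0,0,0.035],[0,0,0.0,0,0,0,0.035],[0,0,0.0,0,0,0,0.035],[0,0,0.0,0,0,0,0.035],[0,0,0.0,0,0,0,0.035]]]' 60
python3 -c "
from h import *
go([.5506,-.4255,.082],-.524)"
```

```text
t: 11.77
eef_pos: [0.5507, -0.426, 0.0844]
tool_rot: [0.001, 0.966, -0.259, 0.002]
contact_force: [-0.8, 0.5, -3.0]
gripper_width: 0.519
t 11.77 pos [ 0.5507 -0.426   0.0844] phi -30.04 tz [ 0.003 -0.003 -1.   ] F [-0.8  0.5 -3. ] w 0.519 q [ 0.72  0.76 -0.22  1.63  0.22  0.77 -0.12]
shift tool [-0.0003 -0.0004  0.0024]
rotvec [ 0.0013 -0.0042 -0.0003]
```

```bash
python3 -m creep '[[[0,0,0,0,0,-0.005,0.035],[0,0,0,0,0,-0.012,0.035],[0,0,0,0,0,-0.025,0.035],[0,0,0,0,0,-0.035,0.035],[0,0,0,0,0,-0.035,0.035],[0,0,0,0,0,-0.035,0.035],[0,0,0,0,0,-0.025,0.035],[0,0,0,0,0,0,0.035]]]'
python3 - <<'E'
from h import *
go([.51,0.0,.26],.1414)
c=cam('wrist');save(c,'w11')
E
```

```text
t: 12.43
eef_pos: [0.5486, -0.4241, 0.266]
tool_rot: [-0.0, 0.966, -0.259, -0.001]
contact_force: [1.1, -0.1, -1.3]
gripper_width: 0.518
t 12.43 pos [ 0.5486 -0.4241  0.266 ] phi -29.99 tz [-0.002  0.001 -1.   ] F [ 1.1 -0.1 -1.3] w 0.518 q [ 0.74  0.55 -0.25  1.53  0.15  1.08 -0.07]
shift tool [-0.2454 -0.348   0.0063]
rotvec [-2.000e-04  2.100e-03 -6.649e-01]
```

View pics/w11.png

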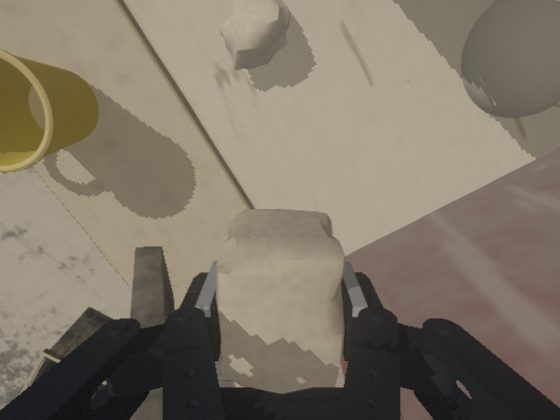

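```bash
python3 -m creep '[[[0,0,0,-0.012,-0.016,0,0.035],[0,0,0,-0.02,-0.0285,0,0.035],[0,0,0,-0.02,-0.0285,0,0.035],[0,0,0,-0.02,-0.0285,0,0.035],[0,0,0,-0.02,-0.0285,0,0.035],[0,0,0,-0.02,-0.0285,0,0.035],[0,0,0,-0.02,-0.0285,0,0.035],[0,0,0,-0.02,-0.0285,0,0.035],[0,0,0,-0.02,-0.0285,0,0.035],[0,0,0,-0.02,-0.0285,0,0.035],[0,0,0,-0.02,-0.0285,0,0.035],[0,0,0,-0.02,-0.0285,0,0.035],[0,0,0,-0.01,-0.014,0,0.035],[0,0,-0.09,0,0,0,0.035],[0,0,-0.09,0,0,0,0.035],[0,0,-0.09,0,0,0,0.035],[0,0,-0.09,0,0,0,0.035],[0,0,-0.09,0,0,0,0.035],[0,0,-0.09,0,0,0,0.035]]]'
python3 - <<'E'
from h import *
p=g2w(-.078,.085);print(p)
go([*p,.2],.1414)
E
```

```text
t: 14.07
eef_pos: [0.4891, 0.0154, 0.2409]
tool_rot: [-0.002, 1.0, 0.021, -0.021]
contact_force: [0.0, 0.2, -2.8]
gripper_width: 0.518
[0.48009948 0.18605919]
t 14.07 pos [0.4891 0.0154 0.2409] phi 2.44 tz [-0.043  0.004 -0.999] F [ 0.   0.2 -2.8] w 0.518 q [ 0.3   0.32 -0.54  2.    0.19  0.92 -0.29]
shift tool [ 0.     -0.1706  0.0419]
rotvec [-0.0076  0.0424 -0.0989]
```

```bash
python3 -m creep '[[[-0.007,0.042,-0.098,0,-0.03,0,0.035],[0,0,0,-0.004,-0.035,0,0.035],[0,0,0,-0.003,-0.035,0,0.035],[0,0,0,-0.003,-0.035,0,0.035],[0,0,0,-0.003,-0.025,0,0.035],[0,0,0,0,-0.005,0,0.035],[0,0,0,0,0,0,0.035],[0,0,0,0,0,0,0.035]]]'
python3 - <<'E'
from h import *
p=g2w(-.078,.085)
go([*p,.2],.1414)
c=cam('wrist');save(c,'w12')
E
```

```text
t: 14.73
eef_pos: [0.4475, 0.1783, 0.2318]
tool_rot: [0.001, 0.997, 0.073, -0.007]
contact_force: [0.1, -0.0, -2.1]
gripper_width: 0.52
t 14.73 pos [0.4475 0.1783 0.2318] phi 8.41 tz [-0.015 -0.003 -1.   ] F [ 0.1 -0.  -2.1] w 0.52 q [ 0.03  0.32 -0.63  2.04  0.24  0.87 -0.59]
shift tool [ 0.0338 -0.0029  0.0313]
rotvec [0.0011 0.0149 0.0055]
```

View pics/w12.png

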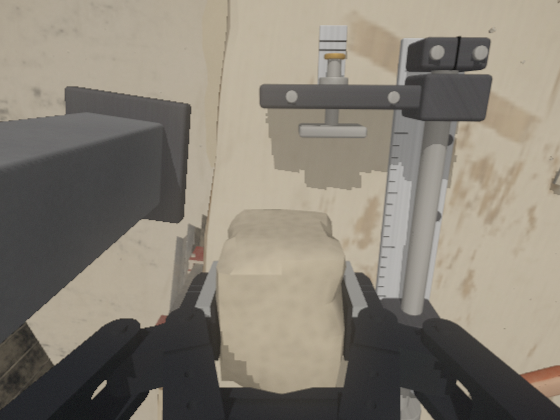

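Run:
```python
from wb import *
for b,zl,zh in (((290,375,110,145),.036,.06),((255,405,75,115),.042,.06),((315,350,45,65),.02,.06),((408,432,120,300),.03,.06),((410,495,30,75),.03,.06)):
    c,P,s=wr(b,zl,zh); p=P[s][:,:2]; r=cv2.minAreaRect((p*1000).astype(np.float32)); print('  g',w2g(np.array(r[0])/1000).round(4))
print('expected pad g -.078 .134; arm y .158; button y ~.2')
```

```text
(array([473.6, 233.2]), array([47.6,  8.3]), 7.8, 830) 0.04455530852539316
  g [-0.0778  0.1326]
(array([468. , 256.6]), array([99. , 15.6]), 8.3, 3613) 0.04978854877443414
  g [-0.0801  0.1566]
(array([466.8, 280.6]), array([14.7,  9.2]), 6.7, 258) 0.034647621045198904
  g [-0.0778  0.1805]
(array([559.4, 176. ]), array([ 16.8, 148. ]), 9.1, 2953) 0.03730778187969615
  g [-0.0009  0.0639]
(array([543.7, 292.8]), array([44.6, 25.5]), 8.2, 2797) 0.045825615319892384
  g [-0.      0.1817]
expected pad g -.078 .134; arm y .158; button y ~.2
```

```bash
python3 -m creep '[[[0.001,0.015,0.005,0.02,-0.001,0,0.035],[0,0,0,0.014,-0.002,0,0.035],[0,0,0,0,0,0.015,0.035],[0,0,0,0,0,0.02,0.035],[0,0,0,0,0,0.01,0.035],[0,0,0,0,0,0,0.035]]]'
python3 - <<'E'
from h import *
p=g2w(-.078,.085)
go([*p,.11],.1414)
c=cam('wrist');save(c,'w13')
E
```

```text
t: 15.53
eef_pos: [0.4866, 0.1808, 0.187]
tool_rot: [0.001, 0.998, 0.065, 0.003]
contact_force: [-0.4, 0.3, -2.8]
gripper_width: 0.515
t 15.53 pos [0.4866 0.1808 0.187 ] phi 7.4 tz [ 0.007 -0.001 -1.   ] F [-0.4  0.3 -2.8] w 0.515 q [-0.01  0.43 -0.57  2.    0.33  0.79 -0.65]
shift tool [-0.0063 -0.0062  0.077 ]
rotvec [ 0.0015 -0.0067 -0.0123]
```

View pics/w13.png

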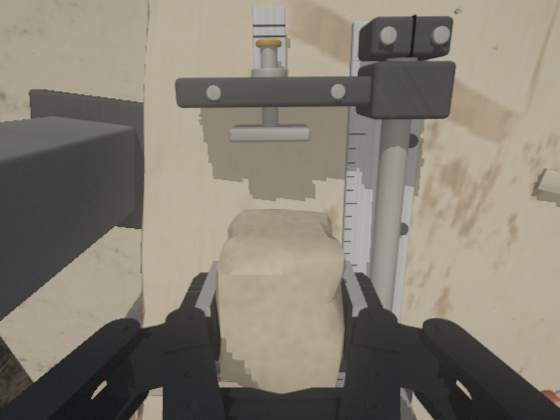

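```bash
python3 -m creep '[[[0.001,-0.007,-0.012,-0.006,-0.006,0.02,0.035],[0,0,0,0,0,0.025,0.035],[0,0,0,0,0,0.02,0.035],[0,0,0,0,0,0.01,0.035],[0,0,0,0,0,0,0.035],[0,0,0,0,0,0,0.035]]]'
python3 - <<'E'
from h import *
p=g2w(-.078,.085)
go([*p,.088],.1414)
E
```

```text
t: 16.08
eef_pos: [0.484, 0.1865, 0.1158]
tool_rot: [-0.001, 0.998, 0.069, 0.004]
contact_force: [0.7, -0.4, -2.5]
gripper_width: 0.515
t 16.08 pos [0.484  0.1865 0.1158] phi 7.95 tz [ 0.008  0.002 -1.   ] F [ 0.7 -0.4 -2.5] w 0.515 q [-0.08  0.54 -0.51  2.05  0.43  0.65 -0.74]
shift tool [-0.0041 -0.      0.0278]
rotvec [-0.0005 -0.0084 -0.0026]
```

```bash
python3 -m creep '[[[0,-0.008,-0.003,-0.0045,0,0.01,0.035],[0,0,0,0,0,0.012,0.035],[0,0,0,0,0,0.005,0.035],[0,0,0,0,0,0,0.035],[0,0,0,0,0,0,0.035]]]'
python3 - <<'E'
from h import *
p=g2w(-.078,.085)
go([*p,.0867],.1414)
c=cam('wrist');save(c,'w14')
E
```

```text
t: 16.5
eef_pos: [0.4815, 0.1865, 0.0898]
tool_rot: [-0.001, 0.998, 0.07, 0.003]
contact_force: [0.0, -1.1, -2.3]
gripper_width: 0.523
t 16.5 pos [0.4815 0.1865 0.0898] phi 8.08 tz [ 0.005  0.002 -1.   ] F [ 0.  -1.1 -2.3] w 0.523 q [-0.1   0.58 -0.48  2.06  0.47  0.6  -0.77]
shift tool [-0.0015  0.0002  0.0031]
rotvec [-0.0016 -0.0055 -0.0004]
```

View pics/w14.png

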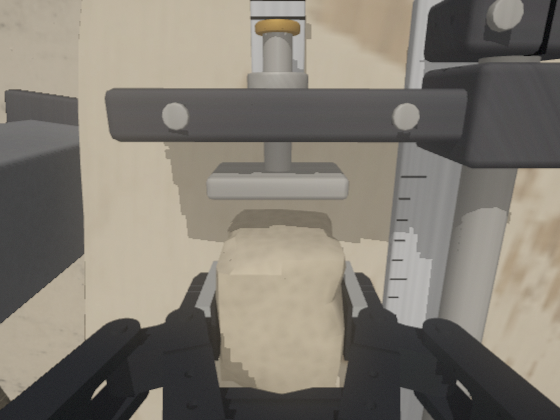

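```bash
python3 -m creep '[[[-0.001,-0.005,0,-0.0014,0,0.002,0.035],[0,0,0,0,0,0.002,0.035],[0,0,0,0,0,0.0,0.035]]]'
python3 -c "
from h import *
p=g2w(-.078,.085)
go([*p,.0867],.1414)"
```

```text
t: 16.8
eef_pos: [0.4806, 0.1866, 0.0864]
tool_rot: [-0.0, 0.998, 0.07, 0.001]
contact_force: [-0.7, -0.2, -2.9]
gripper_width: 0.521
t 16.8 pos [0.4806 0.1866 0.0864] phi 8.07 tz [ 0.001  0.001 -1.   ] F [-0.7 -0.2 -2.9] w 0.521 q [-0.11  0.59 -0.48  2.06  0.47  0.6  -0.77]
shift tool [-0.0005  0.0005 -0.0003]
rotvec [-0.0008 -0.0015 -0.0006]
```

```bash
python3 -m creep '[[[0,0,0,-0.0005,0,0.001,0.035],[0,0,0,0,0,0.001,0.035]]]'
python3 -c "
from h import *
p=g2w(-.078,.085)
go([*p,.0867],.1414)"
```

```text
t: 16.97
eef_pos: [0.4805, 0.1868, 0.0862]
tool_rot: [0.0, 0.998, 0.07, 0.001]
contact_force: [-5.7, -3.4, 16.1]
gripper_width: 0.519
t 16.97 pos [0.4805 0.1868 0.0862] phi 8.06 tz [ 0.003 -0.    -1.   ] F [-5.7 -3.4 16.1] w 0.519 q [-0.11  0.59 -0.48  2.06  0.47  0.6  -0.78]
shift tool [-0.0005  0.0006 -0.0005]
rotvec [ 0.0004 -0.0027 -0.0007]
```

Block touches the bench. I'll release it and lift.

```bash
python3 -m creep '[[[0,0,0,0,0,-0.0005,0.035],[0,0,0,0,0,0,0.05],[0,0,0,0,0,0,0.06],[0,0,0,0,0,0,0.065],[0,0,0,0,0,0,0.065],[0,0,0,0,0,-0.01,0.065],[0,0,0,0,0,-0.02,0.065],[0,0,0,0,0,-0.035,0.065],[0,0,0,0,0,-0.04,0.065],[0,0,0,0,0,-0.03,0.065],[0,0,0,0,0,0,0.065]]]'
python3 - <<'E'
from wb import *
go()
c,P,s=wr((180,400,180,400),.048,.07); p=P[s][:,:2]; r=cv2.minAreaRect((p*1000).astype(np.float32)); print('  g',w2g(np.array(r[0])/1000).round(4))
save(c,'w15')
c,P,s=wr((180,400,60,190),.037,.0475); p=P[s][:,:2]; r=cv2.minAreaRect((p*1000).astype(np.float32)); print('  g',w2g(np.array(r[0])/1000).round(4))
E
```

```text
t: 17.88
eef_pos: [0.4795, 0.1879, 0.2296]
tool_rot: [-0.0, 0.997, 0.072, 0.0]
contact_force: [0.8, 0.0, 0.5]
gripper_width: 0.761
t 17.88 pos [0.4795 0.1879 0.2296] phi 8.21 tz [ 0.     0.001 -1.   ] F [0.8 0.  0.5] w 0.761 q [ 0.02  0.37 -0.62  1.97  0.28  0.88 -0.6 ]
(array([481.4, 181.6]), array([44.7, 49.7]), 6.7, 3495) 0.0542425621517336
  g [-0.0773  0.0804]
(array([473.5, 233.4]), array([48. ,  8.1]), 8.1, 830) 0.044603484086092424
  g [-0.0778  0.1328]
```

View pics/w15.png

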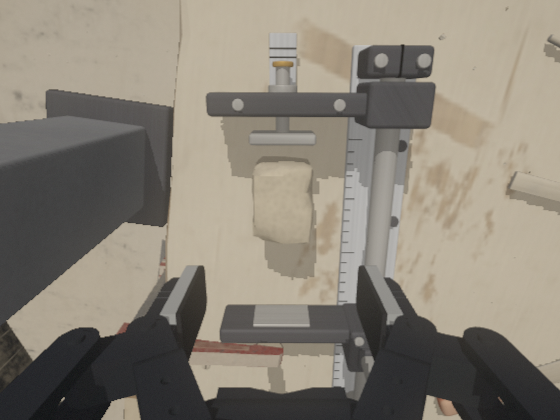

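```bash
python3 -m creep '[[[0,0,0,0.006,0.02,0,0.0],[0,0,0,0.01,0.03,0,0.0],[0,0,0,0.01,0.034,0,0.0],[0,0,0,0.01,0.034,0,0.0],[0,0,0,0.01,0.034,0,0.0],[0,0,0,0.01,0.034,0,0.0],[0,0,0,0.01,0.034,0,0.0],[0,0,0,0.01,0.03,0,0.0],[0,0,0,0.003,0.01,0,0.0],[0,0,0,0,0,0,0.0]]]'
python3 - <<'E'
from wb import *
p=g2w(0,-.168)
go([*p,.139],.1414)
c=cam('wrist');save(c,'w16')
E
```

```text
t: 18.82
eef_pos: [0.5909, -0.0697, 0.2113]
tool_rot: [0.0, 0.997, 0.076, -0.013]
contact_force: [0.1, 0.9, 0.6]
gripper_width: -0.003
t 18.82 pos [ 0.5909 -0.0697  0.2113] phi 8.72 tz [-0.026 -0.002 -1.   ] F [0.1 0.9 0.6] w -0.003 q [ 0.39  0.51 -0.51  1.79  0.3   0.94 -0.09]
shift tool [ 0.0064 -0.0156  0.0722]
rotvec [-0.0018  0.026   0.0107]
```

View pics/w16.png

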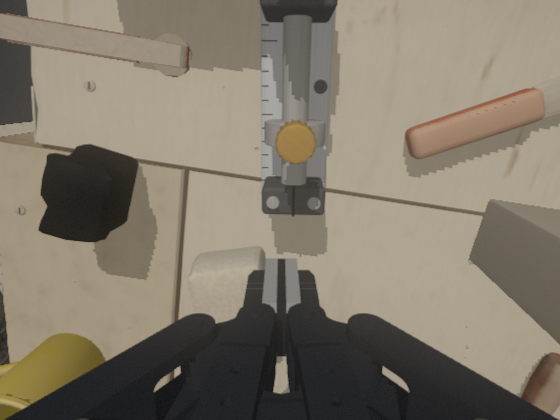

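```bash
python3 -m creep '[[[-0.002,0.026,0.011,0.006,-0.012,0.01,0.0],[0,0,0,0,0,0.025,0.0],[0,0,0,0,0,0.02,0.0],[0,0,0,0,0,0.01,0.0],[0,0,0,0,0,0.0,0.0]]]'
python3 - <<'E'
from wb import *
p=g2w(0,-.168)
go([*p,.139],.1414)
c=cam('wrist');save(c,'w17')
E
```

```text
t: 19.28
eef_pos: [0.5904, -0.0462, 0.142]
tool_rot: [-0.003, 0.997, 0.075, -0.002]
contact_force: [-0.7, 0.4, 0.1]
gripper_width: 0.002
t 19.28 pos [ 0.5904 -0.0462  0.142 ] phi 8.61 tz [-0.004  0.005 -1.   ] F [-0.7  0.4  0.1] w 0.002 q [ 0.34  0.59 -0.48  1.86  0.36  0.79 -0.18]
shift tool [0.0015 0.0076 0.003 ]
rotvec [-0.0053  0.0032  0.0089]
```

View pics/w17.png

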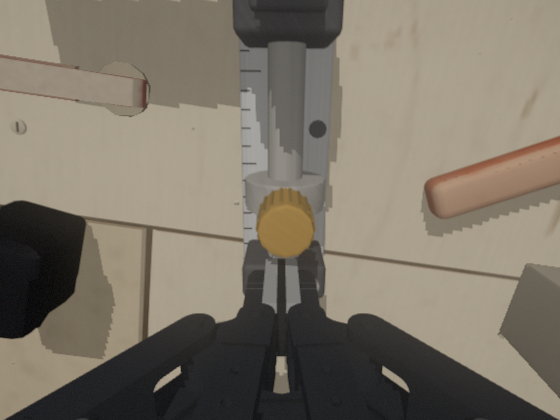

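```bash
python3 -m creep '[[[-0.005,0.003,0.009,0.0015,-0.004,0.003,0],[0,0,0,0,-0.01,0,0],[0,0,0,0,-0.014,0,0],[0,0,0,0,-0.014,0,0],[0,0,0,0,-0.014,0,0],[0,0,0,0,-0.014,0,0],[0,0,0,0,-0.01,0,0],[0,0,0,0,-0.006,0,0]]]'
python3 - <<'E'
from wb import *
p=g2w(0,-.06)
go([*p,.139],.1414);print(w2g(get_obs()['eef_pos']))
c=cam('wrist');save(c,'w18')
E
```

```text
t: 20.0
eef_pos: [0.5821, 0.0251, 0.1411]
tool_rot: [0.014, 0.998, 0.062, 0.002]
contact_force: [3.1, -8.4, -6.5]
gripper_width: -0.005
t 20.0 pos [0.5821 0.0251 0.1411] phi 7.08 tz [ 0.005 -0.027 -1.   ] F [ 3.1 -8.4 -6.5] w -0.005 q [ 0.19  0.57 -0.46  1.89  0.39  0.77 -0.37]
shift tool [-0.0008 -0.0288  0.0013]
rotvec [ 0.0276 -0.0018 -0.0178]
[ 0.00031857 -0.08873859]
```

View pics/w18.png

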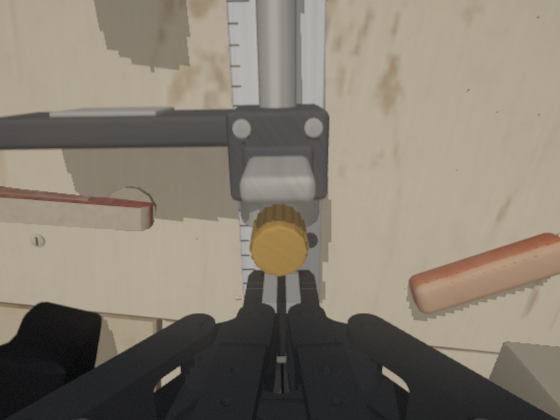

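```bash
python3 -m creep '[[[0.027,-0.002,-0.018,-0.0008,-0.008,0.001,0],[0,0,0,0,-0.01,0,0],[0.004,0,0,0,-0.012,0,0],[0.004,0,0,0,-0.012,0,0],[0.004,0,0,0,-0.008,0,0],[0,0,0,0,-0.004,0,0],[0,0,0,0,0,0,0]]]'
python3 - <<'E'
from wb import *
p=g2w(0,-.02)
go([*p,.139],.1414);print(w2g(get_obs()['eef_pos']))
c=cam('wrist');save(c,'w19')
E
```

```text
t: 20.63
eef_pos: [0.5774, 0.0594, 0.1418]
tool_rot: [0.01, 0.998, 0.061, 0.002]
contact_force: [0.4, 0.4, -0.8]
gripper_width: -0.004
t 20.63 pos [0.5774 0.0594 0.1418] phi 7.02 tz [ 0.004 -0.02  -1.   ] F [ 0.4  0.4 -0.8] w -0.004 q [ 0.14  0.57 -0.46  1.89  0.38  0.77 -0.42]
shift tool [-0.0011 -0.0341  0.0021]
rotvec [ 0.0203 -0.0018 -0.0188]
[ 0.00047031 -0.0540904 ]
```

View pics/w19.png

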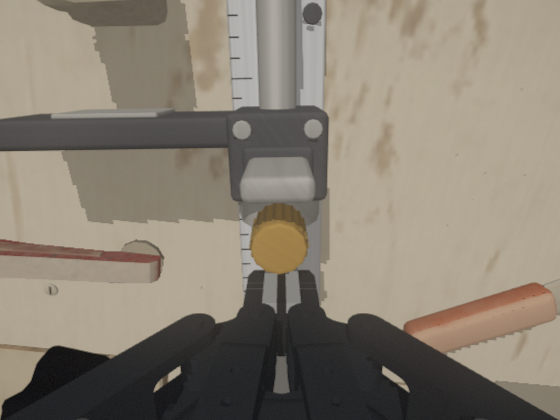

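```bash
python3 -m creep '[[[0.02,-0.002,-0.018,-0.001,-0.008,0.001,0],[0,0,0,0,-0.01,0,0],[0.004,0,0,0,-0.01,0,0],[0.004,0,-0.004,0,-0.01,0,0],[0.004,0,-0.004,0,-0.007,0,0],[0,0,0,0,0,0,0]]]'
python3 - <<'E'
from wb import *
p=g2w(0,0)
go([*p,.139],.1414);print(w2g(get_obs()['eef_pos']))
c=cam('wrist');save(c,'w20')
c=cam('top');cv2.imwrite('pics/t20.png',cv2.resize(cv2.cvtColor(c['color'],cv2.COLOR_RGB2BGR)[150:290,100:310],None,fx=3.8,fy=3.8,interpolation=cv2.INTER_CUBIC))
E
```

```text
t: 21.18
eef_pos: [0.5736, 0.0891, 0.1424]
tool_rot: [0.005, 0.998, 0.068, 0.001]
contact_force: [-0.7, 0.3, -0.8]
gripper_width: -0.0
t 21.18 pos [0.5736 0.0891 0.1424] phi 7.78 tz [ 0.003 -0.009 -1.   ] F [-0.7  0.3 -0.8] w -0.0 q [ 0.1   0.57 -0.48  1.89  0.38  0.77 -0.45]
shift tool [-0.001  -0.0241  0.0032]
rotvec [ 0.0093 -0.0016 -0.0056]
[ 0.00086729 -0.02411729]
```

View pics/w20.png

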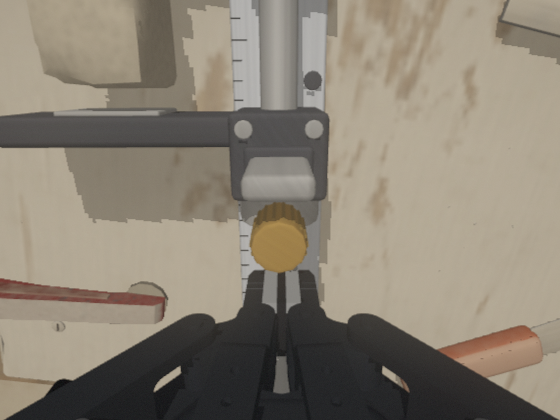

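View pics/t20.png

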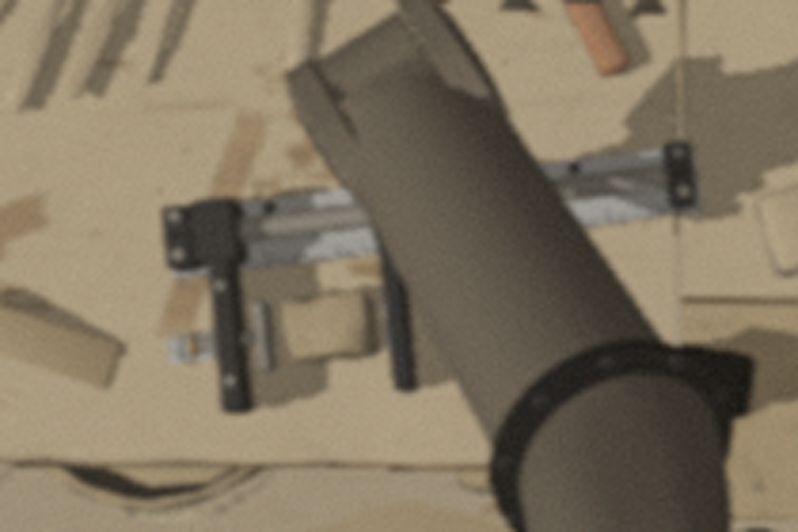

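```bash
python3 -m creep '[[[0.009,-0.002,-0.005,-0.001,-0.006,0.001,0],[0,0,0,0,-0.007,0,0],[0.002,0,0,0,-0.007,0,0],[0.002,0,-0.002,0,-0.007,0,0],[0,0,0,0,0,0,0]]]'
python3 - <<'E'
from wb import *
p=g2w(0,.007)
go([*p,.139],.1414);print(w2g(get_obs()['eef_pos']))
c=cam('wrist');save(c,'w21')
c=cam('top');cv2.imwrite('pics/t21.png',cv2.resize(cv2.cvtColor(c['color'],cv2.COLOR_RGB2BGR)[200:270,130:230],None,fx=8,fy=8,interpolation=cv2.INTER_CUBIC))
c=cam('side');cv2.imwrite('pics/s21.png',cv2.resize(cv2.cvtColor(c['color'],cv2.COLOR_RGB2BGR)[220:340,230:350],None,fx=5,fy=5,interpolation=cv2.INTER_CUBIC))
E
```

```text
t: 21.7
eef_pos: [0.5718, 0.1038, 0.143]
tool_rot: [0.006, 0.998, 0.066, 0.001]
contact_force: [-0.3, 1.2, 0.1]
gripper_width: 0.002
t 21.7 pos [0.5718 0.1038 0.143 ] phi 7.6 tz [ 0.002 -0.012 -1.   ] F [-0.3  1.2  0.1] w 0.002 q [ 0.07  0.57 -0.48  1.88  0.38  0.78 -0.48]
shift tool [-0.0013 -0.0164  0.0038]
rotvec [ 0.0124 -0.0005 -0.0087]
[ 0.00117406 -0.00940903]
```

View pics/t21.png

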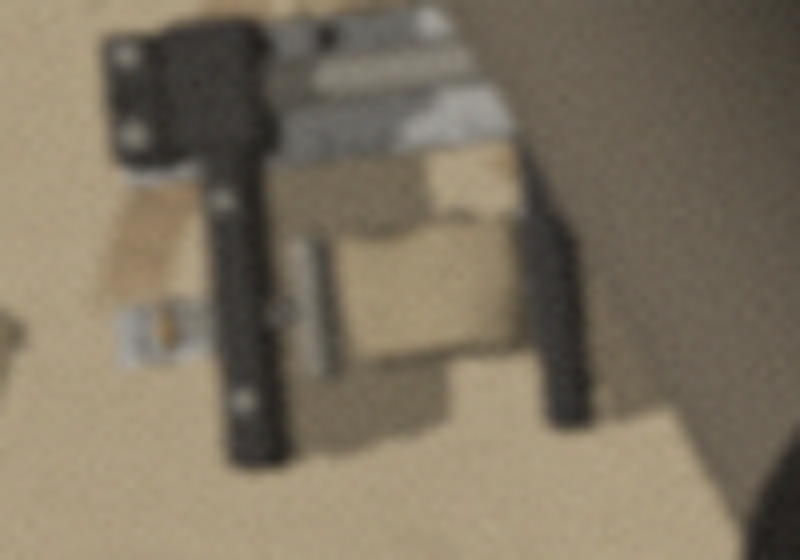

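View pics/s21.png

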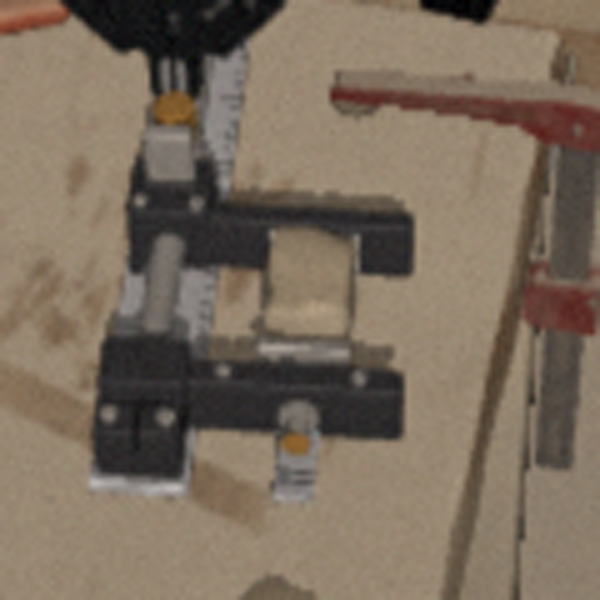

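```bash
python3 -m creep '[[[0.01,0,-0.006,-0.001,-0.006,0.001,0],[0,0,0,0,-0.006,0,0],[0.002,0,-0.002,0,-0.006,0,0],[0,0,0,0,0,0,0]]]'
python3 - <<'E'
from wb import *
p=g2w(0,.007)
go([*p,.139],.1414);print(w2g(get_obs()['eef_pos']))
c=cam('top');cv2.imwrite('pics/t22.png',cv2.resize(cv2.cvtColor(c['color'],cv2.COLOR_RGB2BGR)[200:270,130:230],None,fx=8,fy=8,interpolation=cv2.INTER_CUBIC))
c=cam('side');cv2.imwrite('pics/s22.png',cv2.resize(cv2.cvtColor(c['color'],cv2.COLOR_RGB2BGR)[270:330,250:330],None,fx=9,fy=9,interpolation=cv2.INTER_CUBIC))
E
```

```text
t: 22.18
eef_pos: [0.5707, 0.1125, 0.1433]
tool_rot: [0.006, 0.998, 0.067, 0.001]
contact_force: [0.2, 0.8, -0.3]
gripper_width: 0.002
t 22.18 pos [0.5707 0.1125 0.1433] phi 7.71 tz [ 0.003 -0.012 -1.   ] F [ 0.2  0.8 -0.3] w 0.002 q [ 0.06  0.57 -0.48  1.88  0.38  0.78 -0.5 ]
shift tool [-0.0014 -0.0076  0.0042]
rotvec [ 0.0121 -0.0011 -0.0068]
[ 0.0013416  -0.00057216]
```

View pics/t22.png

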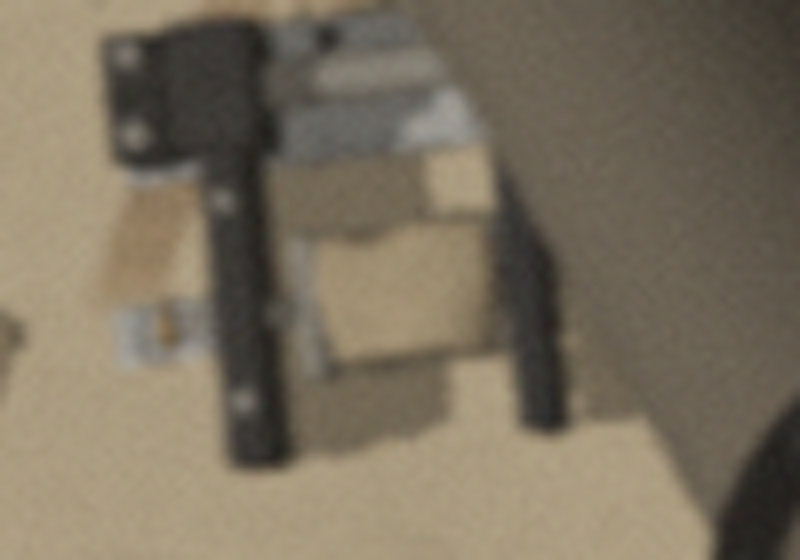

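View pics/s22.png

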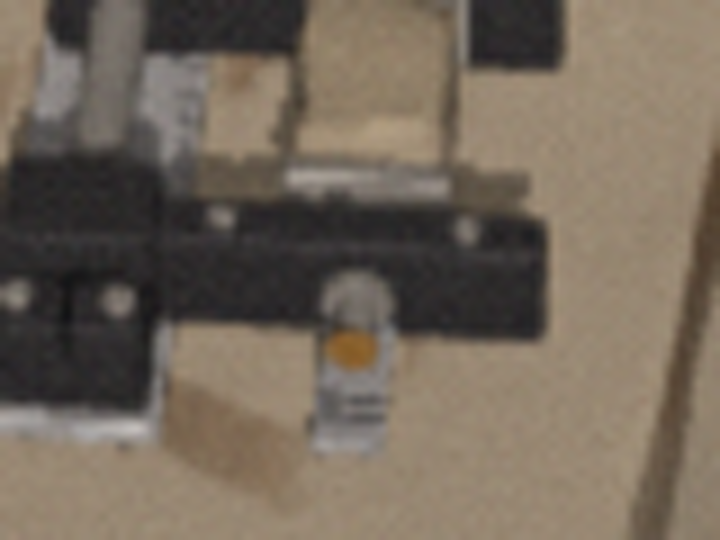

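```bash
python3 -m creep '[[[0.01,0,-0.006,-0.001,-0.004,0.001,0],[0,0,0,0,-0.004,0,0],[0,0,0,0,-0.004,0,0],[0,0,0,0,0,0,0]]]'
python3 - <<'E'
from wb import *
p=g2w(0,.007)
go([*p,.139],.1414);print(w2g(get_obs()['eef_pos']))
c=cam('top');cv2.imwrite('pics/t23.png',cv2.resize(cv2.cvtColor(c['color'],cv2.COLOR_RGB2BGR)[200:270,130:230],None,fx=8,fy=8,interpolation=cv2.INTER_CUBIC))
c=cam('side');cv2.imwrite('pics/s23.png',cv2.resize(cv2.cvtColor(c['color'],cv2.COLOR_RGB2BGR)[270:330,250:330],None,fx=9,fy=9,interpolation=cv2.INTER_CUBIC))
E
```

```text
t: 22.62
eef_pos: [0.5705, 0.1143, 0.1434]
tool_rot: [0.008, 0.998, 0.067, 0.001]
contact_force: [-0.2, 0.1, 0.4]
gripper_width: 0.002
t 22.62 pos [0.5705 0.1143 0.1434] phi 7.68 tz [ 0.003 -0.015 -1.   ] F [-0.2  0.1  0.4] w 0.002 q [ 0.05  0.57 -0.48  1.88  0.38  0.78 -0.5 ]
shift tool [-0.0015 -0.0058  0.0043]
rotvec [ 0.0152 -0.001  -0.0073]
[0.00142025 0.00121509]
```

View pics/t23.png

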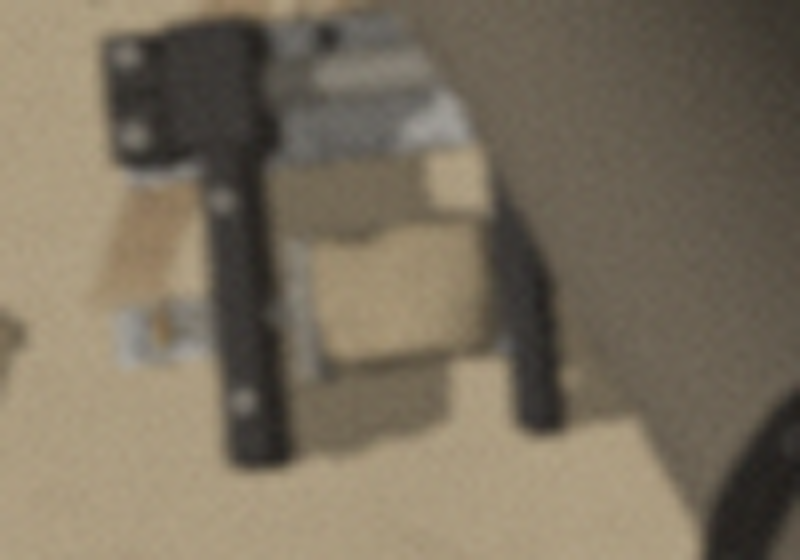

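View pics/s23.png

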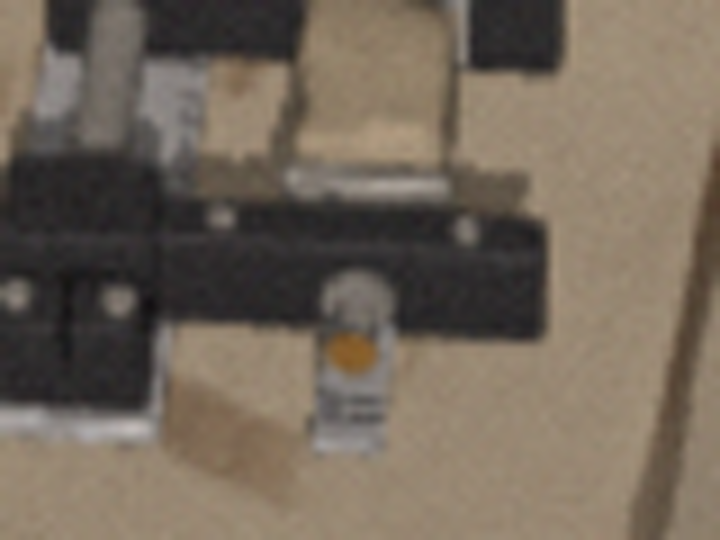

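```bash
python3 -m creep '[[[0.01,0,-0.006,-0.001,-0.006,0.001,0],[0,0,0,0,-0.006,0,0],[0,0,0,0,0,0,0]]]'
python3 - <<'E'
from wb import *
p=g2w(0,.007)
go([*p,.139],.1414);print(w2g(get_obs()['eef_pos']))
c=cam('side');cv2.imwrite('pics/s24.png',cv2.resize(cv2.cvtColor(c['color'],cv2.COLOR_RGB2BGR)[270:330,250:330],None,fx=9,fy=9,interpolation=cv2.INTER_CUBIC))
E
```

```text
t: 22.97
eef_pos: [0.5701, 0.1181, 0.1434]
tool_rot: [0.008, 0.998, 0.068, 0.001]
contact_force: [0.6, -0.2, 0.6]
gripper_width: -0.003
t 22.97 pos [0.5701 0.1181 0.1434] phi 7.76 tz [ 0.003 -0.016 -1.   ] F [ 0.6 -0.2  0.6] w -0.003 q [ 0.04  0.57 -0.48  1.88  0.38  0.78 -0.51]
shift tool [-0.0015 -0.0021  0.0044]
rotvec [ 0.0164 -0.0011 -0.0061]
[0.00149135 0.00499239]
```

View pics/s24.png

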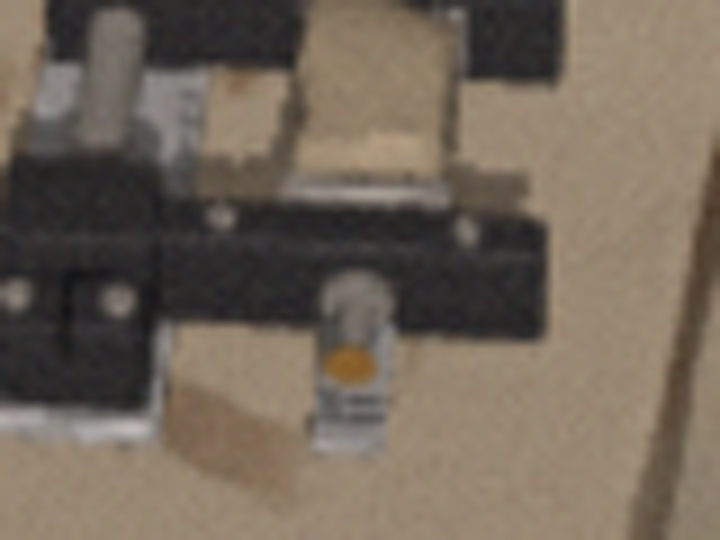

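```bash
cat > bt.py <<'E'
from h import *
def cen(im,ox,oy,f):
    h=cv2.cvtColor(im,cv2.COLOR_BGR2HSV); m=(h[...,0]>8)&(h[...,0]<24)&(h[...,1]>140)&(h[...,2]>60)
    v,u=np.nonzero(m); u=u/f+ox; v=v/f+oy; s=(v>295)&(v<325)&(u>275)&(u<300)
    w=1; return u[s].mean().round(2),v[s].mean().round(2),s.sum()
def now():
    c=cam('side'); a=cv2.resize(cv2.cvtColor(c['color'],cv2.COLOR_RGB2BGR)[270:330,250:330],None,fx=9,fy=9,interpolation=cv2.INTER_CUBIC)
    return c,a,cen(a,250,270,9)
E
python3 - <<'E'
from bt import *
im=cv2.imread('pics/side0.png'); a=cv2.resize(im[270:330,250:330],None,fx=9,fy=9,interpolation=cv2.INTER_CUBIC); print('base',cen(a,250,270,9))
for n in('s22','s23','s24'): print(n,cen(cv2.imread(f'pics/{n}.png'),250,270,9))
im=cv2.imread('pics/s7.png'); a=cv2.resize(im[270:330,250:330],None,fx=9,fy=9,interpolation=cv2.INTER_CUBIC); print('s7',cen(a,250,270,9))
c=cam('side')
for y in (.187,.191,.194,.197): print(y,proj(c,[*g2w(-.078,y),.030]).round(2))
E
```

```text
base (np.float64(289.11), np.float64(308.64), np.int64(1104))
s22 (np.float64(289.1), np.float64(308.73), np.int64(1070))
s23 (np.float64(289.03), np.float64(309.1), np.int64(1044))
s24 (np.float64(288.75), np.float64(310.47), np.int64(994))
s7 (np.float64(289.07), np.float64(308.69), np.int64(1080))
0.187 [289.37 309.51]
0.191 [289.25 310.84]
0.194 [289.15 311.84]
0.197 [289.05 312.84]
```

```bash
python3 -m creep '[[[0,0,0,0,-0.006,0,0],[0,0,0,0,0,0,0]]]'
python3 - <<'E'
from bt import *
go();print(w2g(get_obs()['eef_pos']))
c,a,r=now();print(r);cv2.imwrite('pics/s25.png',a)
E
```

```text
t: 23.23
eef_pos: [0.5699, 0.1206, 0.1435]
tool_rot: [0.011, 0.998, 0.067, 0.001]
contact_force: [-0.0, -0.3, 0.4]
gripper_width: -0.003
t 23.23 pos [0.5699 0.1206 0.1435] phi 7.66 tz [ 0.003 -0.021 -1.   ] F [-0.  -0.3  0.4] w -0.003 q [ 0.04  0.57 -0.47  1.88  0.39  0.79 -0.52]
[0.00169595 0.00748869]
(np.float64(288.72), np.float64(311.06), np.int64(1156))
```

View pics/s25.png

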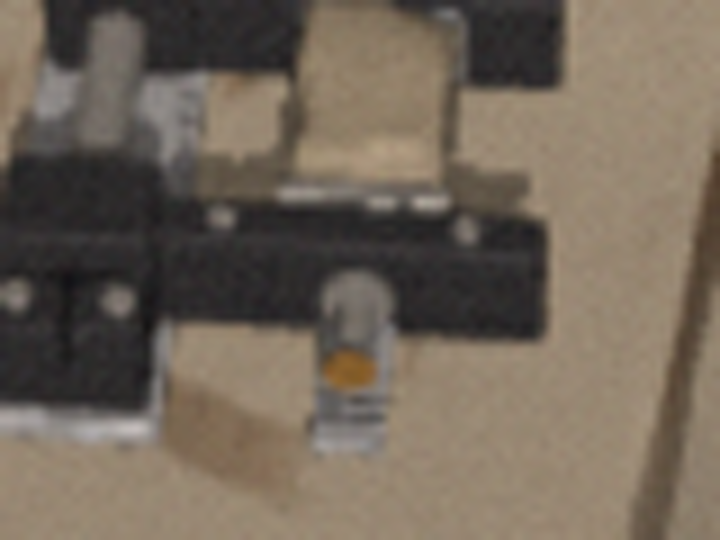

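```bash
python3 -m creep '[[[0,0,0,0,0.008,0,0],[0,0,0,0,0.012,-0.005,0],[0,0,0,0,0.012,-0.03,0],[0,0,0,0,0,-0.04,0],[0,0,0,0,0,-0.04,0],[0,0,0,0,0,-0.02,0],[0,0,0,0,0,0,0]]]'
python3 - <<'E'
from bt import *
p=g2w(-.078,.07);go([*p,.25],.1414)
c,a,r=now();print(r)
E
```

```text
t: 23.87
eef_pos: [0.5711, 0.0987, 0.282]
tool_rot: [0.003, 0.997, 0.074, -0.002]
contact_force: [0.5, 1.0, 0.3]
gripper_width: -0.002
t 23.87 pos [0.5711 0.0987 0.282 ] phi 8.44 tz [-0.003 -0.006 -1.   ] F [0.5 1.  0.3] w -0.002 q [ 0.15  0.4  -0.55  1.78  0.25  1.03 -0.35]
shift tool [-0.0772 -0.085   0.0319]
rotvec [0.0051 0.0037 0.0059]
(np.float64(288.72), np.float64(311.02), np.int64(1170))
```

Holding at about 7 mm. I'll move the wrist camera over the button for a close check.

```bash
python3 -m creep '[[[0,0,0,-0.02,-0.025,0,0],[0,0,0,-0.025,-0.03,0,0],[0,0,0,-0.025,-0.025,0,0],[0,0,0,-0.01,-0.01,0,0],[0,0,0,0,0,0,0],[0,0,0,0,0,0,0],[0,0,0,0,0,0,0],[0,0,0,0,0,0,0]]]'
python3 - <<'E'
from wb import *
go()
c=cam('wrist');save(c,'w26')
im=cv2.cvtColor(c['color'],cv2.COLOR_RGB2BGR)
uv=proj(c,[*g2w(-.078,.19),.03]);print(uv)
x,y=uv.astype(int);x0=max(x-50,0);y0=max(y-40,0)
cv2.imwrite('pics/w26c.png',cv2.resize(im[y0:y0+100,x0:x0+100],None,fx=6,fy=6,interpolation=cv2.INTER_CUBIC))
P=cloud(c)
c2=cam('top');save(c2,'t26')
E
```

```text
t: 24.58
eef_pos: [0.4737, 0.1781, 0.2726]
tool_rot: [0.001, 0.997, 0.075, -0.006]
contact_force: [0.8, 0.6, -0.3]
gripper_width: -0.002
t 24.58 pos [0.4737 0.1781 0.2726] phi 8.58 tz [-0.012 -0.003 -1.   ] F [ 0.8  0.6 -0.3] w -0.002 q [ 0.04  0.3  -0.62  1.95  0.21  0.97 -0.53]
[295.17382352  46.05843466]
```

View pics/w26.png

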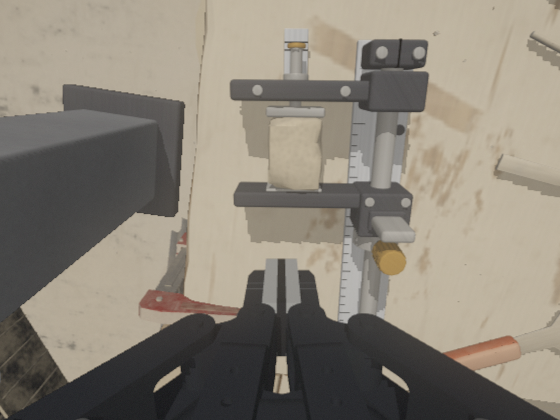

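View pics/w26c.png

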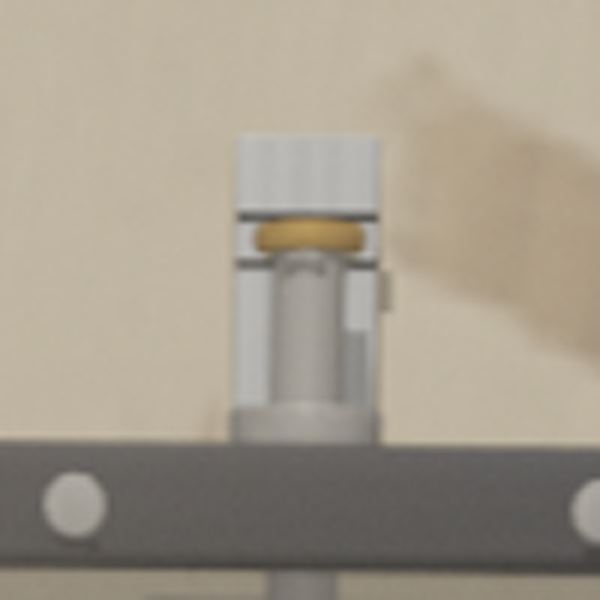

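View pics/t26.png

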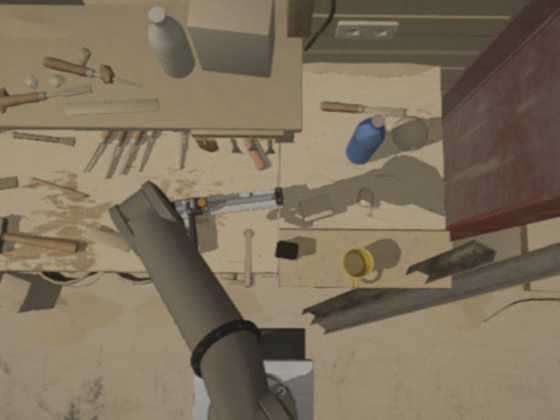

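Run:
```python
from wb import *
def g(s,P):
    p=P[s][:,:2]; r=cv2.minAreaRect((p*1000).astype(np.float32)); print('  g',w2g(np.array(r[0])/1000).round(4))
c,P,s=wr((255,335,102,117),.036,.0475);g(s,P)
c,P,s=wr((228,405,80,101),.042,.06);g(s,P)
hsv=cv2.cvtColor(c['color'],cv2.COLOR_RGB2HSV)
uv=proj(c,[*g2w(-.078,.19),.03]).astype(int)
print('button rows'); 
for v in range(30,62): 
    w=[w2g(plane(c,296,v,z))[1].round(4) for z in (.0375,.03,.012)]
    print(v,c['color'][v,296],c['color'][v,286],P[v,296,2].round(3),P[v,286,2].round(3),w)
```

```text
(array([472.3, 240.6]), array([47.,  8.]), 8.5, 629) 0.044572521052887754
  g [-0.078   0.1401]
(array([485.9, 258.7]), array([135.5,  14.2]), 8.5, 3464) 0.05010806480058669
  g [-0.062   0.1561]
button rows
30 [183 182 179] [187 186 183] 0.015 0.014 [np.float64(0.2005), np.float64(0.2016), np.float64(0.2042)]
31 [183 182 179] [188 186 183] 0.015 0.015 [np.float64(0.1998), np.float64(0.2009), np.float64(0.2034)]
32 [183 182 178] [189 187 184] 0.014 0.014 [np.float64(0.1991), np.float64(0.2002), np.float64(0.2027)]
33 [183 182 178] [187 186 182] 0.015 0.014 [np.float64(0.1984), np.float64(0.1994), np.float64(0.2019)]
34 [183 182 179] [188 186 183] 0.015 0.014 [np.float64(0.1977), np.float64(0.1987), np.float64(0.2011)]
35 [183 181 178] [188 186 183] 0.015 0.014 [np.float64(0.197), np.float64(0.198), np.float64(0.2004)]
36 [183 182 178] [187 186 183] 0.016 0.016 [np.float64(0.1963), np.float64(0.1973), np.float64(0.1996)]
37 [182 181 178] [187 186 183] 0.015 0.016 [np.float64(0.1956), np.float64(0.1965), np.float64(0.1989)]
38 [183 182 179] [187 186 182] 0.014 0.013 [np.float64(0.1949)
[... 1724 characters left out ...]
180] 0.035 0.015 [np.float64(0.1827), np.float64(0.1833), np.float64(0.1849)]
56 [167 163 155] [185 183 181] 0.036 0.014 [np.float64(0.1819), np.float64(0.1826), np.float64(0.1841)]
57 [168 163 156] [184 182 179] 0.035 0.014 [np.float64(0.1812), np.float64(0.1818), np.float64(0.1833)]
58 [167 162 155] [184 183 179] 0.035 0.015 [np.float64(0.1805), np.float64(0.1811), np.float64(0.1825)]
59 [167 163 155] [183 182 178] 0.035 0.015 [np.float64(0.1798), np.float64(0.1803), np.float64(0.1817)]
60 [166 162 154] [184 182 179] 0.036 0.015 [np.float64(0.179), np.float64(0.1796), np.float64(0.1809)]
61 [166 162 154] [184 182 179] 0.035 0.015 [np.float64(0.1783), np.float64(0.1788), np.float64(0.1801)]
```

Run:
```python
from s import *
R('large',(295,335,190,225),.03)
R('black',(274,300,235,262),.04)
R('lump',(352,380,185,212),.01)
a=cv2.imread('pics/top0.png').astype(int);b=cv2.imread('pics/t26.png').astype(int)
d=np.abs(a-b).max(2); print('changed px right of 290 (stones/bottle/mug):',(cv2.blur(d.astype(np.float32),(5,5))[60:300,290:]>25).sum())
from wb import wr
c,P,s=wr((255,335,112,192),.048,.07); p=P[s][:,:2]; r=cv2.minAreaRect((p*1000).astype(np.float32)); print('block g',w2g(np.array(r[0])/1000).round(4))
print(w2g([.4,.4]),get_obs()['contact_force'])
from station import hand_in
print(hand_in())
```

```text
large (array([ 560.9, -165.2]), array([60.4, 85.7]), 16.4, 665) 0.0407 [ 0.5599 -0.1643]
black (array([444.3, -84.5]), array([58.5, 44.5]), 81.0, 356) 0.0547 [ 0.4439 -0.0847]
lump (array([ 595. , -303.4]), array([49.9, 57. ]), 77.2, 275) 0.0298 [ 0.5915 -0.3009]
changed px right of 290 (stones/bottle/mug): 5171
(array([477.6, 207. ]), array([44.8, 59.7]), 7.9, 3562) 0.05408431088068806
block g [-0.0776  0.1061]
[-0.12714953  0.30809397] [ 0.37598377 -1.01237654 -0.69197817]
the job is handed in; nothing more can be done
None
```

The job is done and handed in at about 25 s of the 64 s allowed. The wedge lies on the bench left of the gauge, clear of it. The small limestone block stands between the jaws, pinched, and the collar alone holds the setting.

**Last checks**
- **Plunger:** it stands at about 7 mm, midway between the 4 and 10 mm marks. The wrist camera gave 7.0 mm from the button against the marks and 7.4 mm from the pad; the side camera gave about 7.2 mm, and about 7.1 mm after I let go. None of the readings I took while pushing came near bottoming.
- **Block:** its long side lies along the bar, turned about 8°, which matches the gauge. It is centred on the sprung pad to within about 0.5 mm.
- **Robot:** the fingers are shut, clear of everything, about 0.2 m above the bench.
- **Other things:** the large block and the black look-alike measured within 0.5 mm of where they started. The lump, bottle and mug were never touched. I looked at them in the last top picture but did not measure them against the start.

**A check that disagreed:** comparing the first and last top pictures showed 5171 changed pixels on the right-hand side. That area includes the spot the small block was taken from, and the arm, its shadow and the lighting also changed. I did not trace the count any further before handing in.

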